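# Start the loose cap bolt of a bearing block square with a T-handled box spanner

## Robot

A 6-joint arm with a two-finger parallel gripper is mounted at the origin on the work surface. World frame = base frame: x ahead of the robot, y to its left, z up, the work surface at z = 0. Lengths are in m, angles in rad, forces in N, time in s.
With the tool pointing down it reaches from about 0.275 to 0.75 m from the base axis. Payload 10.2 kg.
Tool frame: the origin (TCP) lies at the very end of the fingers, on their centre line; the grasp point (between the pads) lies 19 mm behind it (robot.grip_depth is the distance from the TCP to the grasp point, in m); y points along the fingers, z is the direction in which the jaws open and shut, and the axes are right-handed (so a half turn about y gives the same grasp; the last joint's range is limited). The gripper opens to 85 mm and grips with 20 to 120 N. Pads are 22 mm wide; open, the fingers measure 114 mm over their backs; the gripper's body (76 mm by 85 mm) begins 54 mm behind the grasp point. The pads swing forward as they close: fully open they stand 13 mm farther back than shut.
Start: joints at [0.914, 0.313, 1.498, -0, 1.331, -0.223], TCP at [0.221, 0.476, 0.231] pointing down, gripper open.
Joint ranges: [-2.94, 2.94], [-0.97, 2.17], [0.19, 2.56], [-1.23, 4.37], [0.02, 3.11], [-2.88, 2.88]. Speed limits (rad/s): [2.39, 2.39, 3.01, 3.14, 3.14, 3.14].

## Interface

Orientations are given as [roll, pitch, yaw] about the fixed x, y, z axes, in that order (R = Rz(yaw) Ry(pitch) Rx(roll)).
In Python, from cell import robot, cams gives the robot as it stands.
- The arm moves only by the shell command python3 -m crank 'ROWS'. ROWS is JSON, a list of rows, each an object with "xyz": the shift along the tool's x, y, z in mm, a list of three; "roll": the turn about the tool's y in degrees; "hand": the opening, from 0 (shut) to 1 (fully open). A call has 1 to 12 rows; each row is the pose to reach, as a shift and turn from the pose measured when the call began, along the tool's axes at that moment; what a row does not reach only later rows make up. A row lasts 1/12 s, in which the tool goes at most 41.7 mm and 7.16 degrees, less where a joint would pass 70% of its speed; a pose out of reach is approached as far as the arm can. A call with a gripper value outside its range is refused whole. The fingers move at their own pace and stop on an object; the grip force is fixed at half the most. Time passes only in rows, so rows that repeat a pose let the fingers close. It gives the time, the measured TCP pose, the force and the opening at its end, in the units of the state.
- robot.sense(): the state, without advancing time (a new reading comes with each control period).
- cams.grab_frame(name): name is "scene" or "side" or "wrist"; returns the picture (480x640x3 uint8, blue, green, red); there is no depth.
- cams.camera_params(name): a dict with "fx", "fy", "cx", "cy" (pixels), "extrinsics" (4x4, takes a point from camera to world coordinates); the wrist camera has in their place "hand_eye" (4x4, takes a point from camera to tool coordinates, whose origin is the TCP and whose axes are the tool frame's). Camera axes: x right, y down, z forward; pixel columns grow to the right and rows downward; lengths in m; the calibration is good to about 2 mm. A picture is of the moment at which its call begins: read the wrist's pose just before it. camera_params takes no time and is no camera call.
- robot.finish_job(): hands the job in, once; it reports no verdict.
The state is a dict: "clock": time; "q": joint angles; "qvel": joint speeds; "joint_torque": joint torques, N m; "tcp_pos": TCP position; "tcp_rot": TCP orientation; "contact_force": force on the tool from outside, world axes, zero at the start; "ft_torque": the same for the moment, N m; "finger_gap": opening from 0.0 (shut) to 1.0 (fully open).
Only numpy, scipy, OpenCV 4.12 (cv2) and the standard library are available. Lean on these libraries where they do the work, as an engineer would, in place of code of your own. Each camera call takes 0.05 s, during which the arm holds its last target.

## Task

One cap bolt of the bearing block is only just caught in its thread and leans over. Take the T-handled spanner out of its wooden tool block, feel its socket gently home over the bolt head without forcing it, bring the bolt square to the cap before you turn, and screw it in clockwise by a good quarter turn, keeping it square so that the thread does not cross. Then stand the spanner back upright in its tool block, let go, and leave the bronze bushes where they are.

Things in the scene. Friction and masses are not known exactly. Their poses are not given: they have to be found in the camera images.
- hole (a point): centre of the mouth of the loose bolt's threaded hole, on a cap lug 70 mm above the bench, of a fixed grey split bearing block with bronze bush (230 mm long, 60 wide). z up is the hole's axis (vertical). y points along the block away from its middle, which is 58 mm off in -y; there the cap's arch is 92 mm high, an oil cup on it 100 mm. The other cap bolt, home, is 116 mm off in -y
- bolt_top (a point): centre of the loose hex bolt's top face, 40 mm up the bolt from the hole mouth; z is the bolt's axis. Bare threaded shank 30 mm long, 16 thick; hex head 10 mm high, 24 across flats, 27.7 across corners, top edge chamfered 2 mm across, 2.4 down. It leans 5 to 6.5 degrees about the hole mouth at the start. This frame's x, y do NOT show where the hex flats point: any way, to be seen or felt
- bolt_turn (a joint): how far the bolt is screwed in, rad, 0 at the start, positive clockwise seen from above; 2 mm pitch, about 0.15 N m to turn. The bolt pivots at the hole mouth with light friction: 1 to 2 N sideways at its head straightens it, 3 to 5 N tips it over, and it stays put. It follows the spanner: socket home, spanner upright over the hole and pressed down with 5 to 15 N, it stands square
- driver_bar (a point): centre of the black crossbar of the T-handled box spanner (about 0.4 kg, 140 mm high, standing upright in the tool block). The bar is 110 mm long in its x, 16 thick in y, 22 high in z; z points up along the 14 mm thick shaft. This point is 129 mm above the socket's open end
- driver_mouth (a point): centre of the open lower end of the spanner's socket, z up along the shaft. The recess is a hexagon 25 mm across flats (0.5 mm play each side, about 4 degrees either way in turn), 11 mm deep, its mouth chamfered 1.5 mm wide, 2 deep, with corners along this frame's x and every 60 degrees from it. Outside the socket is hexagonal, 34 mm across flats, 39 across corners
- socket_floor (a point): centre of the flat floor of the socket's recess, 11 mm above the open end; it rests on the bolt's top face when the spanner is fully home
- seat (a point): centre of the floor of the round hole in the wooden tool block where the spanner stands; z up. The hole is 44 mm across, 35 deep, 3 mm chamfer at its mouth; this floor is 10 mm above the bench. The block is fixed, 96 mm square, 45 high; two thin punches at its corners reach 75 mm above the bench
- bush_tall_mid (a point): middle of a loose bronze bush, 50 mm across, 60 mm high, standing: leave alone
- bush_short_mid (a point): middle of a loose bronze bush, 36 mm across, 28 mm high, standing: leave alone
- bush_wide_mid (a point): middle of a loose bronze bush, 60 mm across, 40 mm high, standing: leave alone

How it is judged:
By the outcome, as a careful person would: the job done as asked, in the order asked, and still so for the second after the job is handed in, with the robot touching nothing.
It also fails if it takes over 72 s, if anything falls off the work surface, if the arm or the gripper's body presses on something with over 40 N, if the wrist force passes 120 N, or if a joint passes its speed limit or range.

## Working session

There is one attempt and no reset: what is moved stays moved. The work goes in short steps, Python scripts to look and compute and a shell command to move; the robot and the scene stay as the last step left them, time stands still between calls to the robot, and variables do not carry over. Pictures are saved under pics/ and viewed, and the job is handed in when it is done.

```bash
ls; mkdir -p pics; python3 - <<'E'
from cell import robot, cams
import cv2,json
s=robot.sense();print(s)
for n in("scene","side","wrist"):
    cv2.imwrite(f"pics/{n}0.png",cams.grab_frame(n)); print(n,{k:(v.tolist() if hasattr(v,'tolist') else v) for k,v in cams.camera_params(n).items()})
E
```

```text
pics
{'clock': 0.0, 'q': array([ 9.13603645e-01,  3.13463812e-01,  1.49843133e+00,  7.29959698e-06,
        1.33099172e+00, -2.23395503e-01]), 'qvel': array([ 0.00032689, -0.00013411, -0.00168574,  0.00010194, -0.00036793,
       -0.00112526]), 'joint_torque': array([-3.47857822e-04, -4.12270975e+01, -2.59736449e+01, -1.95717330e-04,
        4.20566925e-03, -1.76578709e-05]), 'tcp_pos': array([0.22051701, 0.47616465, 0.23073017]), 'tcp_rot': array([-1.57205681e+00,  2.93633980e-04, -4.33799102e-01]), 'contact_force': array([-0.38206765, -0.22085909, -0.38831298]), 'ft_torque': array([0.00136225, 0.03260092, 0.04421806]), 'finger_gap': 1.0012084653382467}
scene {'fx': 557.163466658781, 'fy': 557.163466658781, 'cx': 316.4895315513791, 'cy': 237.9836593673733, 'extrinsics': [[0.5930833948537191, 0.46747239143672353, -0.6555315781815688, 1.1760575184900188], [0.8051395581414978, -0.34590872759950547, 0.48176492616856703, -0.4263437059317735], [-0.0015422919637256465, -0.813521183138412, -0.581533237158958, 0.6476783713988331], [0.0, 0.0, 0.0, 1.0]]}
side {'fx': 456.8098436307632, 'fy': 456.8098436307632, 'cx': 316.9375803621102, 'cy': 247.99481596602166, 'extrinsics': [[0.8830835234560602, -0.29431658653317155, 0.3654329452743577, 0.3077816970626661], [-0.46877008187737723, -0.5194504341953494, 0.714440940001999, -0.5108193198739822], [-0.020447516648888216, -0.8022150542751768, -0.5966849300570347, 0.5536728962945201], [0.0, 0.0, 0.0, 1.0]]}
wrist {'fx': 342.4573338341198, 'fy': 342.4573338341198, 'cx': 315.7498240286301, 'cy': 237.97549125782004, 'hand_eye': [[0.00026976512254125047, 0.9650167778163826, 0.262187996978626, -0.06538322546300987], [-0.00018180169350067018, -0.2621879548578078, 0.9650168098409599, -0.14137692483384345], [0.9999999470874593, -0.0003079940998271935, 0.00010471251869246079, -0.000636774811348606], [0.0, 0.0, 0.0, 1.0]]}
```

View pics/scene0.png

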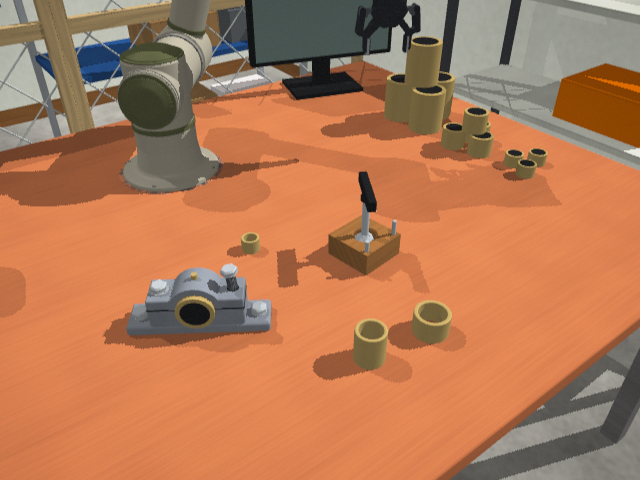

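View pics/side0.png

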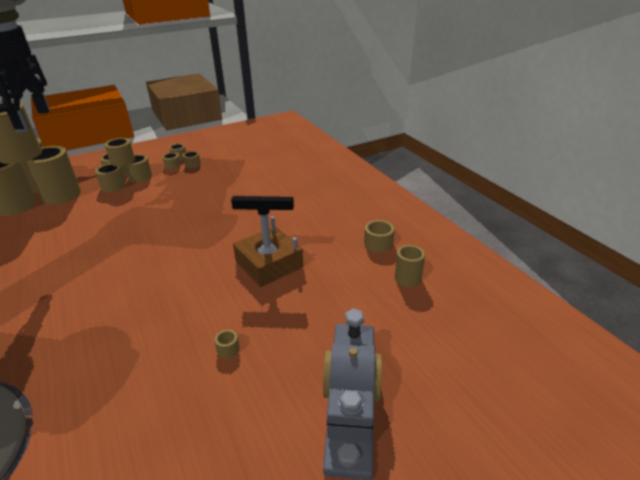

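View pics/wrist0.png

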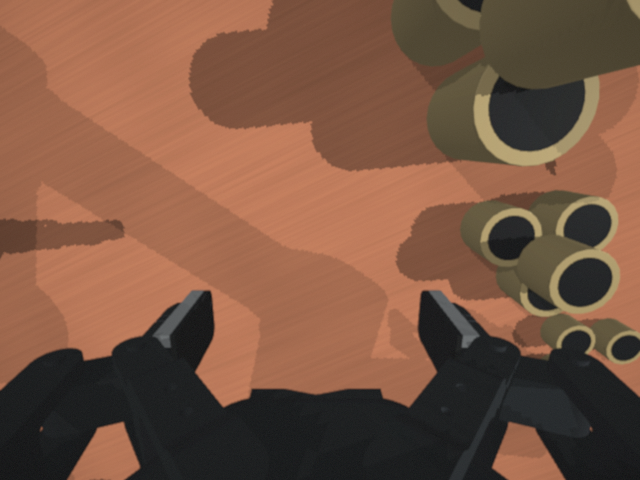

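```bash
cat > h.py <<'E'
import numpy as np,cv2
from cell import robot,cams
from scipy.spatial.transform import Rotation as R
def cam(n,s=None):
    p=cams.camera_params(n)
    K=np.array([[p['fx'],0,p['cx']],[0,p['fy'],p['cy']],[0,0,1]])
    if n=='wrist':
        s=s or robot.sense()
        T=np.eye(4);T[:3,:3]=R.from_euler('xyz',s['tcp_rot']).as_matrix();T[:3,3]=s['tcp_pos']
        E=T@np.array(p['hand_eye'])
    else:E=np.array(p['extrinsics'])
    return K,E
def ray(c,uv):
    K,E=c;d=E[:3,:3]@np.linalg.solve(K,[uv[0],uv[1],1.]);return E[:3,3],d/np.linalg.norm(d)
def onz(c,uv,z):
    o,d=ray(c,uv);return o+d*(z-o[2])/d[2]
def tri(cs,uvs):
    A=np.zeros((3,3));b=np.zeros(3);rs=[ray(c,u) for c,u in zip(cs,uvs)]
    for o,d in rs:
        P=np.eye(3)-np.outer(d,d);A+=P;b+=P@o
    x=np.linalg.solve(A,b);return x,[np.linalg.norm((np.eye(3)-np.outer(d,d))@(x-o)) for o,d in rs]
def proj(c,X):
    K,E=c;p=K@(np.linalg.inv(E)@np.append(X,1))[:3];return p[:2]/p[2]
def crop(src,dst,x0,y0,x1,y1,k):
    im=src if not isinstance(src,str) else cv2.imread(src)
    cv2.imwrite(dst,cv2.resize(im[y0:y1,x0:x1],None,fx=k,fy=k,interpolation=cv2.INTER_CUBIC))
def totool(s,v):
    return R.from_euler('xyz',s['tcp_rot']).inv().apply(v)*1000
E
python3 - <<'E'
from h import *
crop('pics/scene0.png','pics/s_sp.png',310,160,420,280,5)
crop('pics/scene0.png','pics/s_bl.png',120,250,280,345,5)
crop('pics/side0.png','pics/d_sp.png',220,185,320,290,5)
crop('pics/side0.png','pics/d_bl.png',310,300,400,420,5)
E
```

```text
(no output)
```

View pics/s_sp.png

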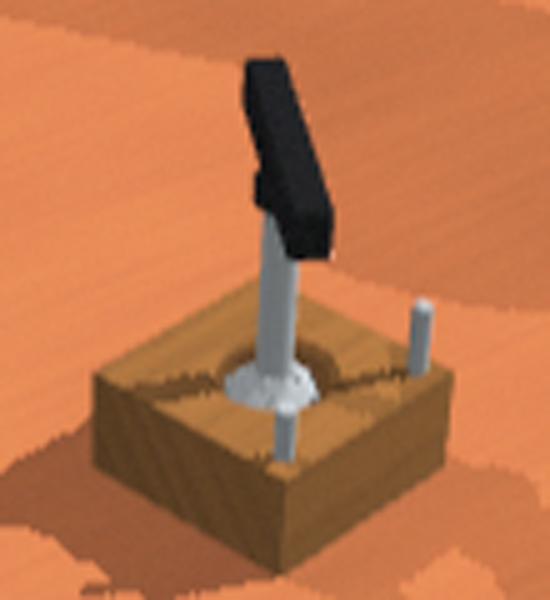

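View pics/d_sp.png

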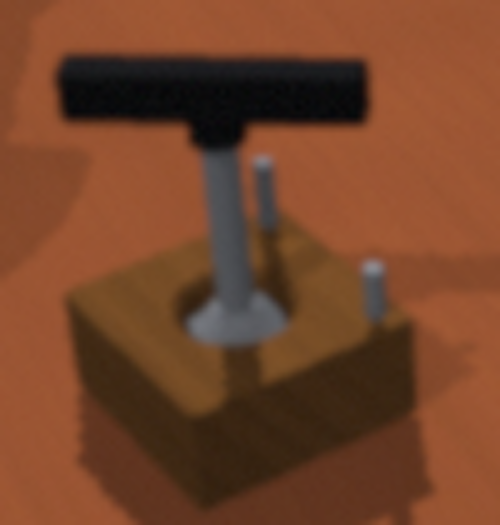

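View pics/s_bl.png

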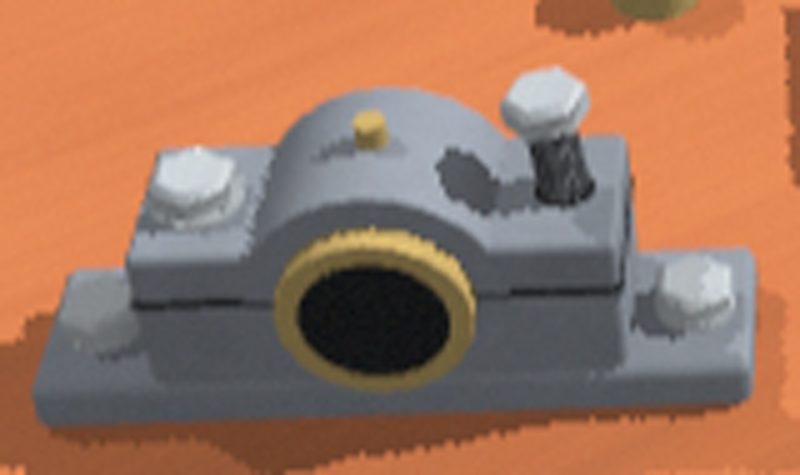

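View pics/d_bl.png

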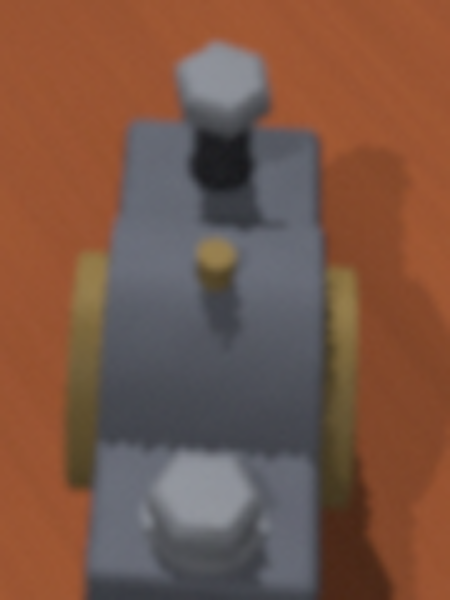

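```bash
python3 - <<'E'
from h import *
S,D=cam('scene'),cam('side')
s5=lambda x,y,ox,oy:(ox+x/5-.4,oy+y/5-.4)
def t(n,a,b):
    x,e=tri([S,D],[a,b]);print(n,x.round(4),np.round(e,4))
t('bar',s5(287,160,310,160),s5(213,90,220,185))
t('barend1',s5(265,75,310,160),s5(62,90,220,185))
t('barend2',s5(311,235,310,160),s5(368,90,220,185))
t('blocktopcorner near',s5(287,480,310,160),s5(412,320,220,185))
t('corner left(s)',s5(95,375,310,160),s5(200,415,220,185))
t('corner far',s5(255,280,310,160),s5(70,298,220,185))
t('corner right',s5(452,375,310,160),s5(285,212,220,185))
t('bolttop',s5(547,92,120,250),s5(222,75,310,300))
t('other bolt top',s5(195,170,120,250),s5(203,485,310,300))
t('shank base',s5(568,195,120,250),s5(221,178,310,300))
t('oilcup',s5(371,118,120,250),s5(216,248,310,300))
for n,uv in(('wide',(432,308)),('tall',(370,328)),('short',(250,238))):
    print(n,onz(S,uv,.04 if n=='wide' else .06 if n=='tall' else .028))
E
```

```text
bar [0.5409 0.1523 0.1384] [0.0003 0.0003]
barend1 [0.494  0.1806 0.1401] [0.002 0.002]
barend2 [0.5872 0.1228 0.1407] [0.0005 0.0005]
blocktopcorner near [0.5945 0.1119 0.045 ] [0.001 0.001]
corner left(s) [0.5032 0.0961 0.0462] [0.0004 0.0004]
corner far [0.4873 0.1877 0.0448] [0.0002 0.0002]
corner right [0.5826 0.2028 0.045 ] [0.0017 0.0017]
bolttop [ 0.5529 -0.1367  0.1089] [0.0005 0.0005]
other bolt top [ 0.491  -0.2301  0.0825] [0.0003 0.0003]
shank base [ 0.5546 -0.135   0.0666] [0.0012 0.0012]
oilcup [ 0.5231 -0.1827  0.1015] [0.0003 0.0003]
wide [0.75515112 0.11127548 0.04      ]
tall [ 0.74501558 -0.01165195  0.06      ]
short [ 0.40190976 -0.01525978  0.028     ]
```

```bash
python3 - <<'E'
from h import *
s=robot.sense();print(totool(s,np.array([.609,-.171,.15])-s['tcp_pos']))
E
```

```text
[ 624.51475777   81.13440115 -423.9230049 ]
```

```bash
python3 -m crank '[{"xyz":[624,0,-424],"roll":7,"hand":1},{"xyz":[624,0,-424],"roll":7,"hand":1},{"xyz":[624,0,-424],"roll":7,"hand":1},{"xyz":[624,0,-424],"roll":7,"hand":1},{"xyz":[624,0,-424],"roll":7,"hand":1},{"xyz":[624,0,-424],"roll":7,"hand":1},{"xyz":[624,0,-424],"roll":7,"hand":1},{"xyz":[624,0,-424],"roll":7,"hand":1},{"xyz":[624,0,-424],"roll":7,"hand":1},{"xyz":[624,0,-424],"roll":7,"hand":1},{"xyz":[624,0,-424],"roll":7,"hand":1},{"xyz":[624,0,-424],"roll":7,"hand":1}]'; python3 - <<'E'
from h import *
s=robot.sense();print(totool(s,np.array([.609,-.171,.15])-s['tcp_pos']))
E
```

```text
clock: 1.15
tcp_pos: [0.4783, 0.0454, 0.2312]
tcp_rot: [-1.572, 0.0, -0.556]
contact_force: [1.1, 1.4, 0.3]
finger_gap: 0.994
[ 225.31346633   81.22183498 -114.68985468]
```

```bash
python3 -m crank '[{"xyz":[225,20,-115],"roll":0,"hand":1},{"xyz":[225,20,-115],"roll":0,"hand":1},{"xyz":[225,30,-115],"roll":0,"hand":1},{"xyz":[225,50,-115],"roll":0,"hand":1},{"xyz":[225,81,-115],"roll":0,"hand":1},{"xyz":[225,81,-115],"roll":0,"hand":1},{"xyz":[225,81,-115],"roll":0,"hand":1},{"xyz":[225,81,-115],"roll":0,"hand":1},{"xyz":[225,81,-115],"roll":0,"hand":1},{"xyz":[225,81,-115],"roll":0,"hand":1}]'; python3 - <<'E'
from h import *
s=robot.sense();print(s['tcp_pos'],s['tcp_rot'],abs(s['qvel']).max())
im=cams.grab_frame('wrist');cv2.imwrite('pics/w1.png',im)
E
```

```text
clock: 1.98
tcp_pos: [0.6085, -0.1705, 0.1507]
tcp_rot: [-1.571, -0.0, -0.556]
contact_force: [-0.1, 0.2, 0.6]
finger_gap: 1.003
[ 0.60851989 -0.17047176  0.15073285] [-1.57149480e+00 -6.08349770e-05 -5.55837291e-01] 0.023097762334821276
```

View pics/w1.png

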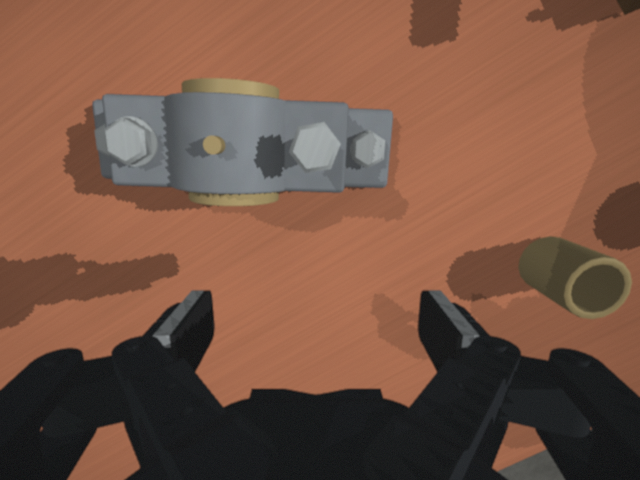

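```bash
python3 - <<'E'
from h import *
crop('pics/w1.png','pics/w1c.png',280,110,355,185,8)
crop('pics/w1.png','pics/w1d.png',90,80,290,220,4)
E
```

```text
(no output)
```

View pics/w1c.png

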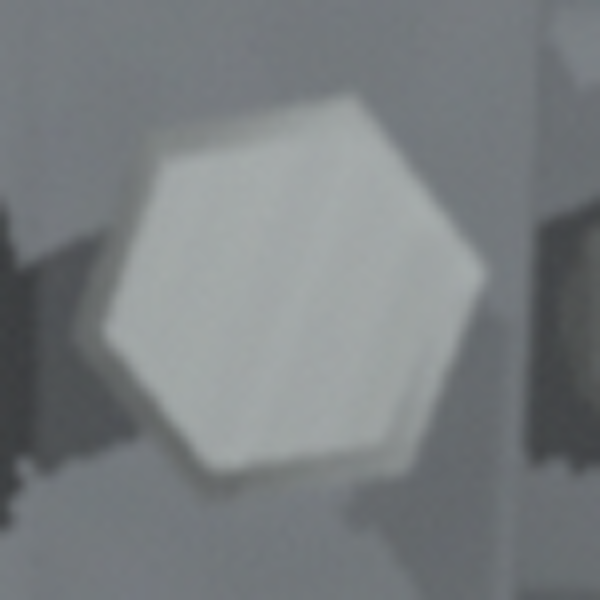

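View pics/w1d.png

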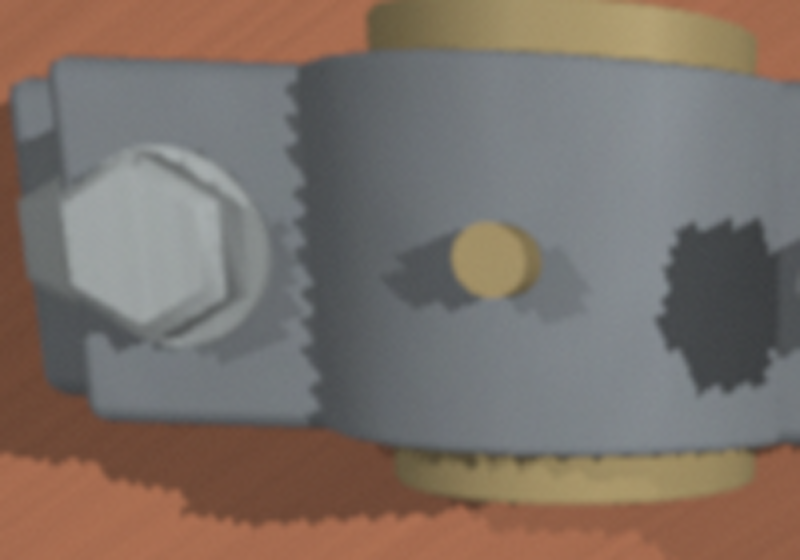

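```bash
python3 - <<'E'
from h import *
from scipy.stats import circmean
W=cam('wrist')
c8=lambda x,y:(280+x/8-.44,110+y/8-.44)
c4=lambda x,y:(90+x/4-.38,80+y/4-.38)
T=onz(W,c8(278,301),.1095);print('bolttop',T)
E=[((163,160),(105,328)),((105,328),(220,468)),((220,468),(385,443)),((355,100),(487,272)),((487,272),(412,475)),((163,160),(355,100))]
a=[]
for p,q in E:
    d=onz(W,c8(*q),.109)-onz(W,c8(*p),.109);a.append(np.degrees(np.arctan2(d[1],d[0]))%60);print(a[-1],np.linalg.norm(d)*1000)
print('edgedir=cornerdir mod60',np.mean(a))
cup=onz(W,c4(488,258),.100);ob=onz(W,c4(145,240),.0825);print('cup',cup,'ob',ob)
d=cup-ob;d[2]=0;print(np.linalg.norm(d),np.degrees(np.arctan2(d[1],d[0])))
d/=np.linalg.norm(d)
print('hole',cup+.058*d,ob+.116*d)
# same from scene/side
cup2=np.array([.5231,-.1827,.1]);ob2=np.array([.491,-.2301,.08]);d=cup2-ob2;d[2]=0;print(np.linalg.norm(d),np.degrees(np.arctan2(d[1],d[0])));d/=np.linalg.norm(d);print('hole2',cup2+.058*d,ob2+.116*d)
print(proj(W,np.array([.5546,-.135,.07])))
g=cv2.cvtColor(cv2.imread('pics/w1.png'),cv2.COLOR_BGR2HSV)
E
```

```text
bolttop [ 0.55342946 -0.13748801  0.1095    ]
7.657227902636343 11.110711942094689
7.854328521890055 11.59712074512288
6.617527340194158 10.957422861545295
7.342296249731735 13.598330855396338
8.147253692327972 13.708599020991953
14.707225518276331 12.779192955409181
edgedir=cornerdir mod60 8.720976537509431
cup [ 0.5227212  -0.18402308  0.1       ] ob [ 0.49124186 -0.22982262  0.0825    ]
0.055574692821027595 55.49813894866212
hole [ 0.55557431 -0.13622483  0.1       ] [ 0.55694809 -0.13422612  0.0825    ]
0.05724657194976832 55.89354605803717
hole2 [ 0.55562247 -0.13467616  0.1       ] [ 0.55604494 -0.13405233  0.08      ]
[318.95075995 146.20640664]
```

```bash
python3 - <<'E'
from h import *
s=robot.sense();print(totool(s,np.array([.596,.118,.24])-s['tcp_pos']))
E
```

```text
[-162.6257435   -89.07988246  238.21524891]
```

```bash
python3 -m crank '[{"xyz":[-10,-40,15],"roll":0,"hand":1},{"xyz":[-163,-89,238],"roll":0,"hand":1},{"xyz":[-163,-89,238],"roll":0,"hand":1},{"xyz":[-163,-89,238],"roll":0,"hand":1},{"xyz":[-163,-89,238],"roll":0,"hand":1},{"xyz":[-163,-89,238],"roll":0,"hand":1},{"xyz":[-163,-89,238],"roll":0,"hand":1},{"xyz":[-163,-89,238],"roll":0,"hand":1},{"xyz":[-163,-89,238],"roll":0,"hand":1},{"xyz":[-163,-89,238],"roll":0,"hand":1},{"xyz":[-163,-89,238],"roll":0,"hand":1}]'; python3 - <<'E'
from h import *
s=robot.sense();print(s['tcp_pos'],s['tcp_rot'],abs(s['qvel']).max())
im=cams.grab_frame('wrist');cv2.imwrite('pics/w2.png',im)
W=cam('wrist');print(proj(W,np.array([.541,.152,.15])))
E
```

```text
clock: 2.95
tcp_pos: [0.5952, 0.1181, 0.2405]
tcp_rot: [-1.571, -0.002, -0.555]
contact_force: [-0.5, -0.6, 0.0]
finger_gap: 1.001
[0.59521643 0.11808176 0.24051498] [-1.57123861 -0.00172659 -0.55472438] 0.02629294176326488
[317.56670696 146.25042224]
```

View pics/w2.png

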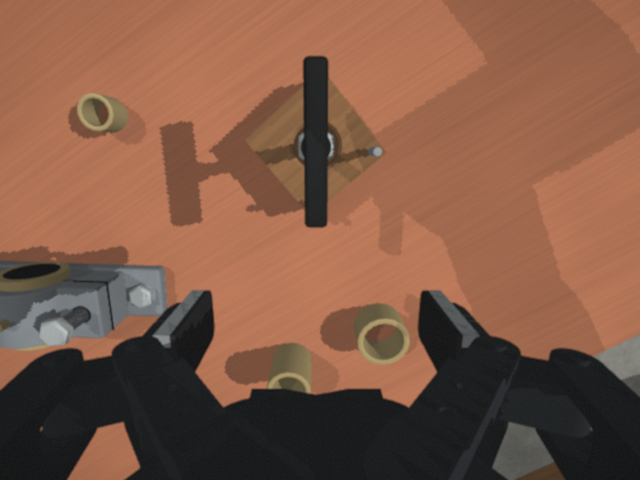

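```bash
python3 - <<'E'
from h import *
im=cv2.imread('pics/w2.png');W=cam('wrist')
m=(im.max(2)<45).astype(np.uint8);m[260:]=0;m=cv2.morphologyEx(m,cv2.MORPH_OPEN,np.ones((5,5)))
cs,_=cv2.findContours(m,cv2.RETR_EXTERNAL,cv2.CHAIN_APPROX_NONE);c=max(cs,key=cv2.contourArea)
r=cv2.minAreaRect(c);b=cv2.boxPoints(r);print(r,b)
b=sorted(b.tolist(),key=lambda p:p[1])
for z in(.15,):
    A=onz(W,np.mean(b[:2],0),z);B=onz(W,np.mean(b[2:],0),z);d=B-A;print(A,B,(A+B)/2,np.linalg.norm(d),np.degrees(np.arctan2(d[1],d[0])))
crop(im,'pics/w2c.png',235,50,395,235,4)
E
```

```text
((315.5, 141.5), (167.0, 27.0), 90.0) [[302.  58.]
 [329.  58.]
 [329. 225.]
 [302. 225.]]
[0.49591968 0.17844056 0.15      ] [0.58509622 0.12299276 0.15      ] [0.54050795 0.15071666 0.15      ] 0.10500911132044932 -31.872336609305314
```

View pics/w2c.png

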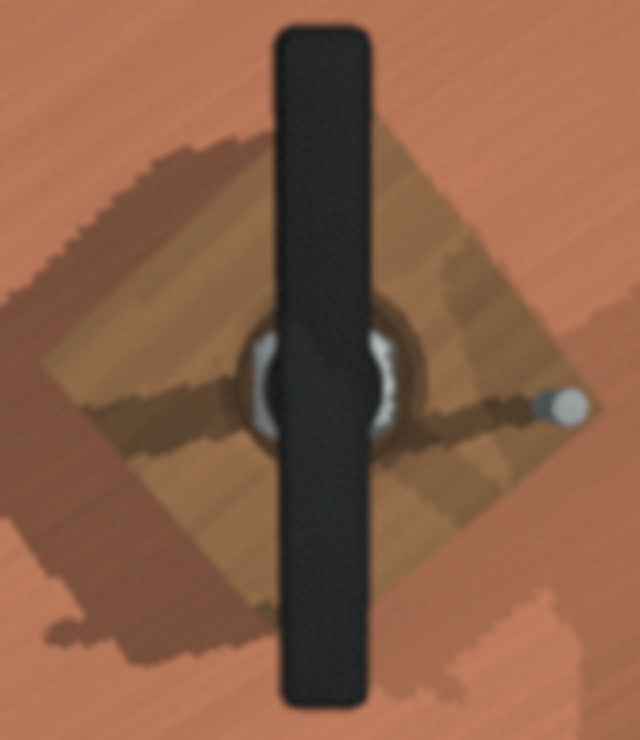

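```bash
python3 - <<'E'
from h import *
W=cam('wrist')
c=lambda x,y:(235+x/4-.38,50+y/4-.38)
A=onz(W,c(323,25),.15);B=onz(W,c(324.5,708),.15);d=B-A;print((A+B)/2,np.linalg.norm(d),np.degrees(np.arctan2(d[1],d[0])))
L=onz(W,c(40,360),.045);Q=onz(W,c(605,408),.045);print('block',L,Q,(L+Q)/2,np.linalg.norm(L-Q))
print('hole',onz(W,c(332,382),.045))
print('socket flats mid',onz(W,c((252+397)/2,385),.035))
s=robot.sense()
print(totool(s,np.array([.5407,.1512,.18])-s['tcp_pos']),s['tcp_rot'])
E
```

```text
[0.54052027 0.15076234 0.15      ] 0.10734534177469683 -31.739051929288422
block [0.50016521 0.0967981  0.045     ] [0.58024261 0.20481687 0.045     ] [0.54020391 0.15080749 0.045     ] 0.13446354171842276
hole [0.54083022 0.15272782 0.045     ]
socket flats mid [0.54050414 0.15082997 0.035     ]
[-64.28317427  60.14839557  -0.15247794] [-1.57146045e+00 -1.26034164e-03 -5.55814306e-01]
```

```bash
python3 -m crank '[{"xyz":[-35,20,0],"roll":0,"hand":1},{"xyz":[-64,40,0],"roll":0,"hand":1},{"xyz":[-64,75,0],"roll":0,"hand":1},{"xyz":[-64,100,0],"roll":0,"hand":0.6},{"xyz":[-64,112,0],"roll":0,"hand":0.4},{"xyz":[-64,112,0],"roll":0,"hand":0.4},{"xyz":[-64,112,0],"roll":0,"hand":0.4}]'; python3 - <<'E'
from h import *
s=robot.sense();print(s['tcp_pos'],s['tcp_rot'],s['contact_force'],s['finger_gap'])
cv2.imwrite('pics/w3.png',cams.grab_frame('wrist'))
crop(cams.grab_frame('side'),'pics/d3.png',200,130,340,290,5)
E
```

```text
clock: 3.58
tcp_pos: [0.5412, 0.1503, 0.1283]
tcp_rot: [-1.572, -0.001, -0.557]
contact_force: [0.2, 0.3, -0.1]
finger_gap: 0.451
[0.54121904 0.15029674 0.1283328 ] [-1.57175051e+00 -1.00070647e-03 -5.57090068e-01] [ 0.17071168  0.25064811 -0.06005555] 0.4507785772961387
```

View pics/w3.png

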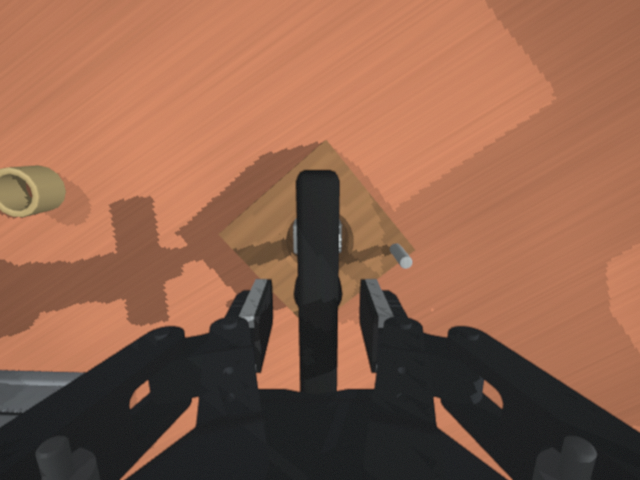

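View pics/d3.png

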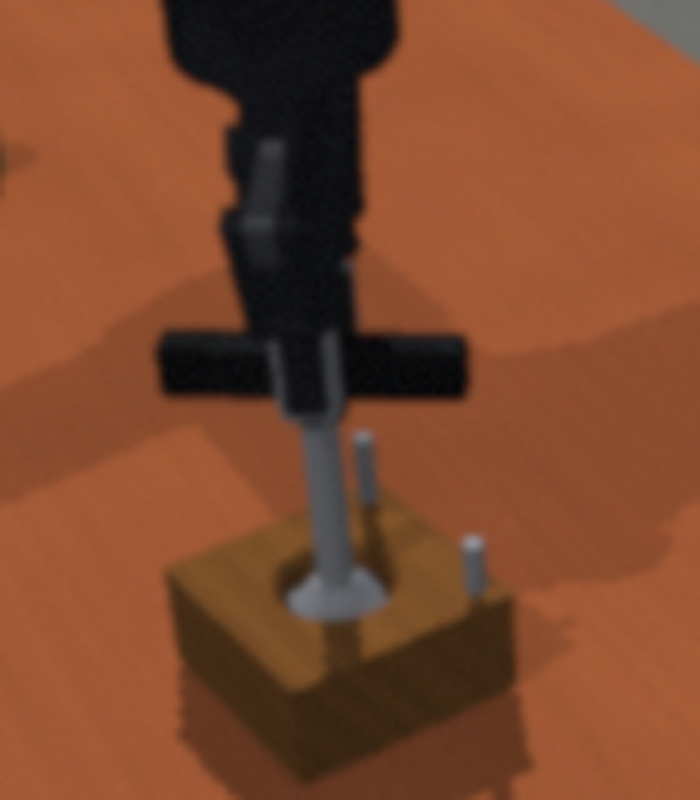

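```bash
python3 -m crank '[{"xyz":[0,0,0],"roll":0,"hand":0},{"xyz":[0,0,0],"roll":0,"hand":0},{"xyz":[0,0,0],"roll":0,"hand":0},{"xyz":[0,0,0],"roll":0,"hand":0},{"xyz":[0,0,0],"roll":0,"hand":0},{"xyz":[0,0,0],"roll":0,"hand":0}]'; python3 - <<'E'
from h import *
s=robot.sense();print(s['tcp_pos'],s['tcp_rot'],s['contact_force'],s['ft_torque'],s['finger_gap'])
cv2.imwrite('pics/w4.png',cams.grab_frame('wrist'))
crop(cams.grab_frame('side'),'pics/d4.png',200,130,340,290,5)
E
```

```text
clock: 4.18
tcp_pos: [0.5427, 0.1505, 0.131]
tcp_rot: [-1.569, -0.006, -0.557]
contact_force: [-0.3, -0.2, 6.6]
finger_gap: 0.171
[0.54265347 0.15048385 0.13100157] [-1.5687867  -0.0056334  -0.55670386] [-0.25716593 -0.19435656  6.60872589] [-0.23750013  0.14598723  0.02859414] 0.17113547707103863
```

View pics/w4.png

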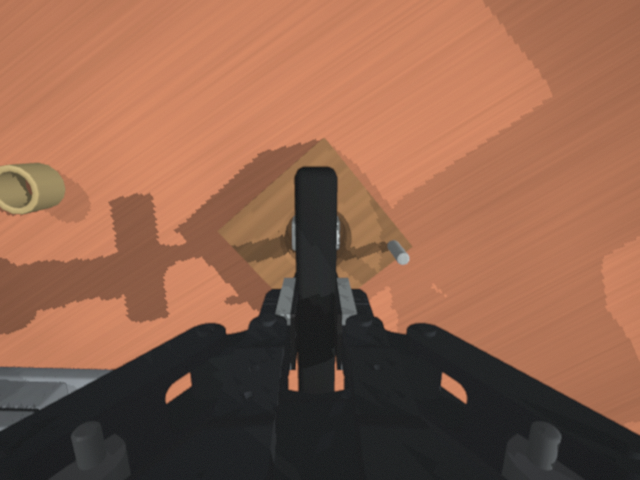

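View pics/d4.png

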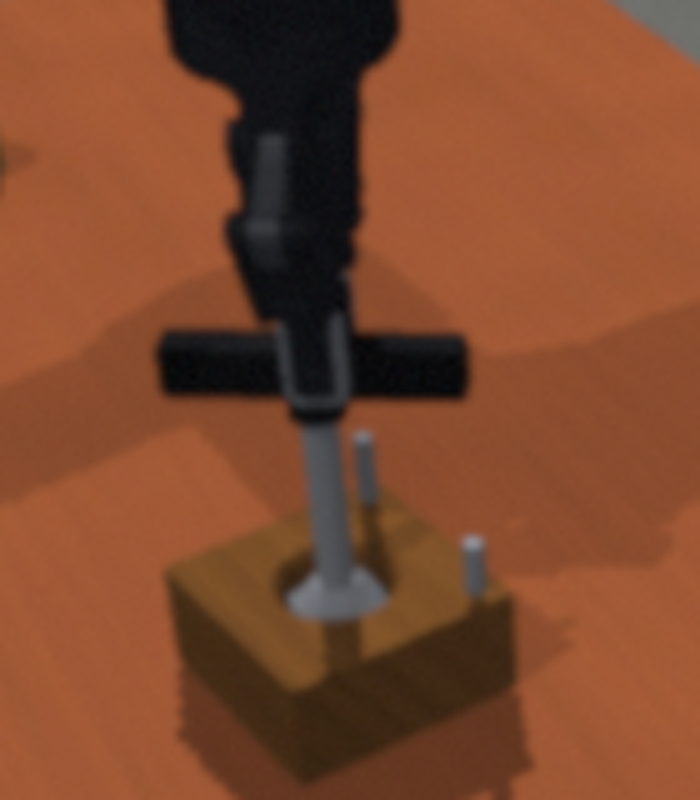

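```bash
python3 -m crank '[{"xyz":[-1.5,-2.5,0],"roll":0,"hand":0.35},{"xyz":[-1.5,-2.5,0],"roll":0,"hand":0.35},{"xyz":[-1.5,-2.5,0],"roll":0,"hand":0.35},{"xyz":[-1.5,-2.5,0],"roll":0,"hand":0.1},{"xyz":[-1.5,-2.5,0],"roll":0,"hand":0},{"xyz":[-1.5,-2.5,0],"roll":0,"hand":0},{"xyz":[-1.5,-2.5,0],"roll":0,"hand":0},{"xyz":[-1.5,-2.5,0],"roll":0,"hand":0}]'; python3 - <<'E'
from h import *
s=robot.sense();print(s['tcp_pos'],s['tcp_rot'],s['contact_force'],s['ft_torque'],s['finger_gap'])
E
```

```text
clock: 4.95
tcp_pos: [0.5415, 0.1513, 0.1337]
tcp_rot: [-1.569, -0.006, -0.557]
contact_force: [-0.5, -0.3, 4.2]
finger_gap: 0.168
[0.54148709 0.15131899 0.13371105] [-1.56850176 -0.00600268 -0.55666695] [-0.53188213 -0.25060688  4.16743829] [ 0.03024581  0.07408078 -0.01007574] 0.16813232358260696
```

```bash
python3 -m crank '[{"xyz":[0,-15,0],"roll":0,"hand":0},{"xyz":[0,-45,0],"roll":0,"hand":0},{"xyz":[0,-80,0],"roll":0,"hand":0},{"xyz":[0,-118,0],"roll":0,"hand":0},{"xyz":[0,-118,0],"roll":7,"hand":0},{"xyz":[0,-118,0],"roll":14,"hand":0},{"xyz":[0,-118,0],"roll":20.5,"hand":0},{"xyz":[0,-118,0],"roll":20.5,"hand":0},{"xyz":[0,-118,0],"roll":20.5,"hand":0}]'; python3 - <<'E'
from h import *
s=robot.sense();print(s['tcp_pos'],s['tcp_rot'],s['contact_force'],s['ft_torque'],s['finger_gap'])
cv2.imwrite('pics/w5.png',cams.grab_frame('wrist'))
crop(cams.grab_frame('side'),'pics/d5.png',200,50,340,290,3)
print(totool(s,np.array([.5534,-.1374,.25])-s['tcp_pos']))
E
```

```text
clock: 5.7
tcp_pos: [0.5404, 0.1514, 0.2508]
tcp_rot: [-1.568, -0.004, -0.911]
contact_force: [0.0, 0.2, -4.3]
finger_gap: 0.171
[0.54043142 0.1514072  0.25082874] [-1.56810315 -0.0038378  -0.91110271] [ 0.02524568  0.19658795 -4.27713951] [-0.01609069  0.00655436  0.00066139] 0.1710220605120099
[ 236.15288147    1.28595139 -166.75919937]
```

View pics/d5.png

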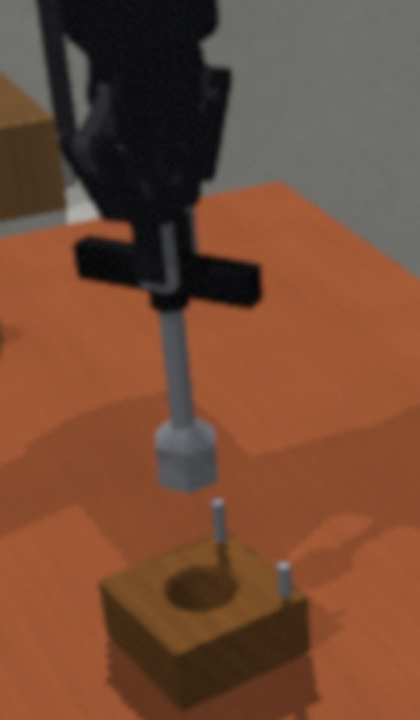

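View pics/w5.png

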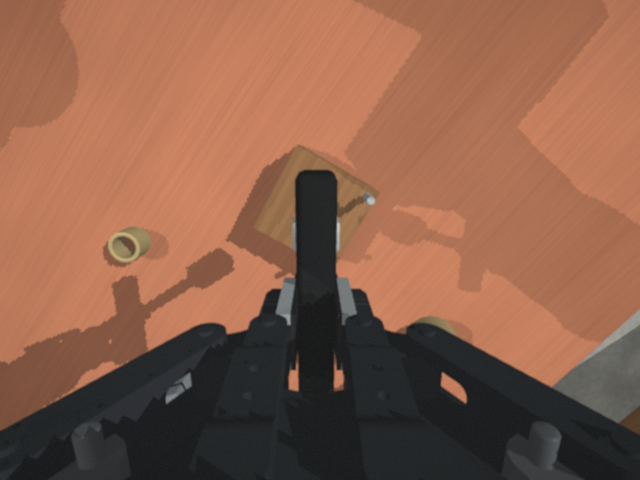

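```bash
python3 -m crank '[{"xyz":[30,0,-21],"roll":0,"hand":0},{"xyz":[60,0,-42],"roll":0,"hand":0},{"xyz":[90,0,-63],"roll":0,"hand":0},{"xyz":[120,0,-85],"roll":0,"hand":0},{"xyz":[150,0,-106],"roll":0,"hand":0},{"xyz":[180,0,-127],"roll":0,"hand":0},{"xyz":[210,0,-148],"roll":0,"hand":0},{"xyz":[230,0,-162],"roll":0,"hand":0},{"xyz":[236,0,-167],"roll":0,"hand":0},{"xyz":[236,0,-167],"roll":0,"hand":0},{"xyz":[236,0,-167],"roll":0,"hand":0},{"xyz":[236,0,-167],"roll":0,"hand":0}]'; python3 - <<'E'
from h import *
s=robot.sense();print(s['tcp_pos'],s['tcp_rot'],s['contact_force'],s['ft_torque'],s['finger_gap'])
cv2.imwrite('pics/d6.png',cams.grab_frame('side'));cv2.imwrite('pics/s6.png',cams.grab_frame('scene'))
cv2.imwrite('pics/w6.png',cams.grab_frame('wrist'))
crop('pics/d6.png','pics/d6c.png',300,200,410,350,5)
crop('pics/s6.png','pics/s6c.png',170,170,290,310,5)
E
```

```text
clock: 6.8
tcp_pos: [0.5532, -0.1361, 0.2516]
tcp_rot: [-1.567, -0.004, -0.909]
contact_force: [-0.1, 0.7, -3.2]
finger_gap: 0.172
[ 0.55318328 -0.13611318  0.25156994] [-1.56732685 -0.00370004 -0.90945034] [-0.12681087  0.68935671 -3.17635212] [ 0.01026172 -0.03377441  0.02204573] 0.17169881283194655
```

View pics/d6c.png

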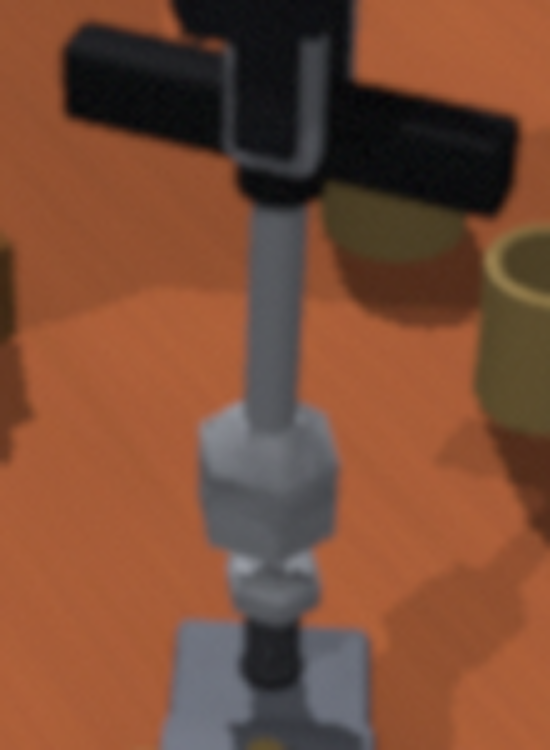

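View pics/s6c.png

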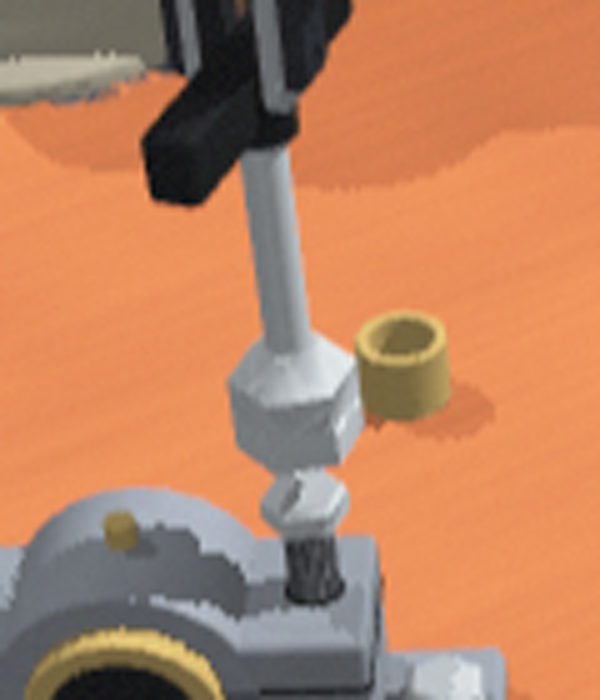

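View pics/w6.png

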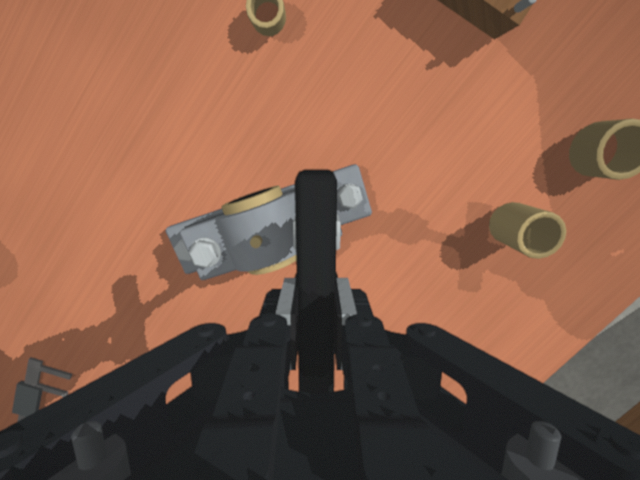

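```bash
python3 - <<'E'
from h import *
a=cv2.imread('pics/scene0.png')[255:300,210:250];b=cv2.imread('pics/side0.png')[302:347,335:375]
o=np.hstack([cv2.resize(x,None,fx=10,fy=10,interpolation=cv2.INTER_CUBIC) for x in(a,b)]);cv2.imwrite('pics/heads.png',o)
S,D=cam('scene'),cam('side')
def plane(c,p,q):
    o,d1=ray(c,p);_,d2=ray(c,q);n=np.cross(d1,d2);n/=np.linalg.norm(n);return n,n@o
def axis(sp,sq,dp,dq,z):
    n1,k1=plane(S,sp,sq);n2,k2=plane(D,dp,dq)
    d=np.cross(n1,n2);d/=d[2]
    x=np.linalg.solve([n1,n2,[0,0,1]],[k1,k2,z]);return x,d
s5=lambda x,y,ox,oy:(ox+x/5-.4,oy+y/5-.4)
x,d=axis(s5(267,160,170,170),s5(287,340,170,170),s5(278,220,300,200),s5(272,420,300,200),.128)
print('axis at mouth',x,'tilt deg',np.degrees(d[:2]),'at bar',x+d*.129)
for c,n,o in((S,'s',(170,170)),(D,'d',(300,200))):
    for z in(.128,.152,.22,.257):
        p=proj(c,[x[0],x[1],z]);print(n,z,(p+.4-o)*5)
E
```

```text
axis at mouth [ 0.55331762 -0.13412348  0.128     ] tilt deg [-0.13672786  0.34532946] at bar [ 0.55300978 -0.13334597  0.257     ]
s 0.128 [298.33106861 441.97961748]
s 0.152 [290.93802006 378.68369733]
s 0.22 [268.58618246 187.31742681]
s 0.257 [255.46740756  75.00044102]
d 0.128 [269.11825461 516.05817976]
d 0.152 [271.61038921 449.14352173]
d 0.22 [279.36615062 240.89870122]
d 0.257 [284.07958557 114.34137624]
```

View pics/heads.png

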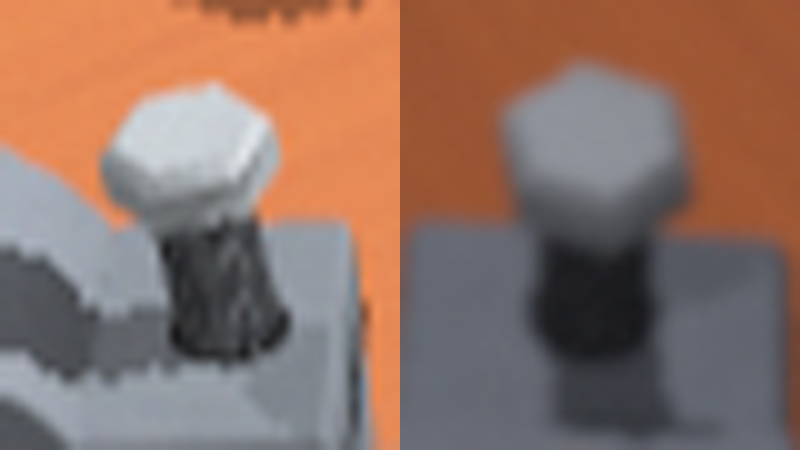

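```bash
python3 -m crank '[{"xyz":[1.8,4,-1.3],"roll":0,"hand":0},{"xyz":[1.8,8,-1.3],"roll":0,"hand":0},{"xyz":[1.8,12,-1.3],"roll":0,"hand":0},{"xyz":[1.8,13,-1.3],"roll":0,"hand":0},{"xyz":[1.8,13,-1.3],"roll":0,"hand":0},{"xyz":[1.8,13,-1.3],"roll":0,"hand":0}]'; python3 - <<'E'
from h import *
s=robot.sense();print(s['tcp_pos'],s['tcp_rot'],s['contact_force'],s['ft_torque'],s['finger_gap'])
cv2.imwrite('pics/d7.png',cams.grab_frame('side'));cv2.imwrite('pics/s7.png',cams.grab_frame('scene'))
a=cv2.imread('pics/s7.png')[230:300,200:260];b=cv2.imread('pics/d7.png')[275:345,325:385]
o=np.hstack([cv2.resize(x,None,fx=6,fy=6,interpolation=cv2.INTER_CUBIC) for x in(a,b)]);cv2.imwrite('pics/h7.png',o)
E
```

```text
clock: 7.45
tcp_pos: [0.5534, -0.1385, 0.2387]
tcp_rot: [-1.567, -0.004, -0.91]
contact_force: [1.2, 0.4, -3.8]
finger_gap: 0.17
[ 0.55342431 -0.13849933  0.23867381] [-1.56742751 -0.00412484 -0.90950661] [ 1.20511941  0.38518958 -3.77773573] [-0.05892901  0.02441587  0.05517093] 0.17047902069901588
```

View pics/h7.png

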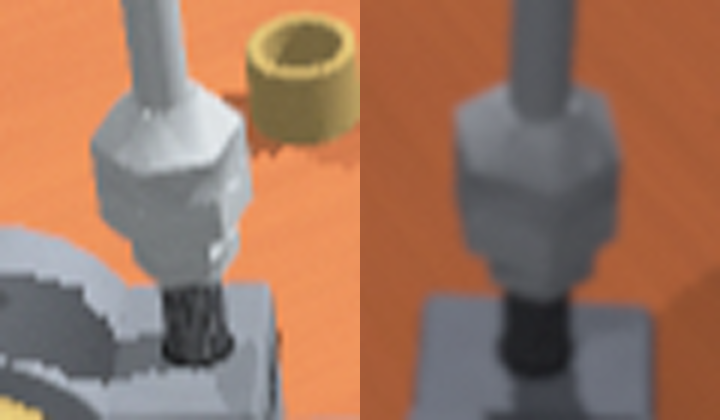

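```bash
python3 - <<'E'
from h import *
S,D=cam('scene'),cam('side')
for z in(.105,.110,.115,.12):
    for c,n,o in((S,'s',(200,230)),(D,'d',(325,275))):
        # socket hex corners at yaw -52 , r=19.6
        P=[proj(c,[.5535+.0196*np.cos(a),-.1365+.0196*np.sin(a),z]) for a in np.radians(-52.1+60*np.arange(6))]
        P=(np.array(P)-o)*6+3; print(n,z,'xmin %.0f xmax %.0f'%(P[:,0].min(),P[:,0].max()),'lowest',P[P[:,1].argsort()[-2:]].round().tolist())
s=robot.sense();print(s['contact_force'])
crop('pics/s7.png','pics/s7c.png',170,170,290,310,5)
E
```

```text
s 0.105 xmin 103 xmax 255 lowest [[226.0, 280.0], [149.0, 292.0]]
d 0.105 xmin 97 xmax 259 lowest [[110.0, 287.0], [192.0, 312.0]]
s 0.11 xmin 101 xmax 253 lowest [[224.0, 265.0], [147.0, 277.0]]
d 0.11 xmin 97 xmax 260 lowest [[110.0, 271.0], [192.0, 297.0]]
s 0.115 xmin 99 xmax 252 lowest [[222.0, 249.0], [145.0, 261.0]]
d 0.115 xmin 97 xmax 261 lowest [[110.0, 256.0], [193.0, 281.0]]
s 0.12 xmin 97 xmax 250 lowest [[221.0, 234.0], [143.0, 246.0]]
d 0.12 xmin 98 xmax 262 lowest [[110.0, 239.0], [194.0, 264.0]]
[ 0.46761511 -0.20371489 -3.08023773]
```

View pics/s7c.png

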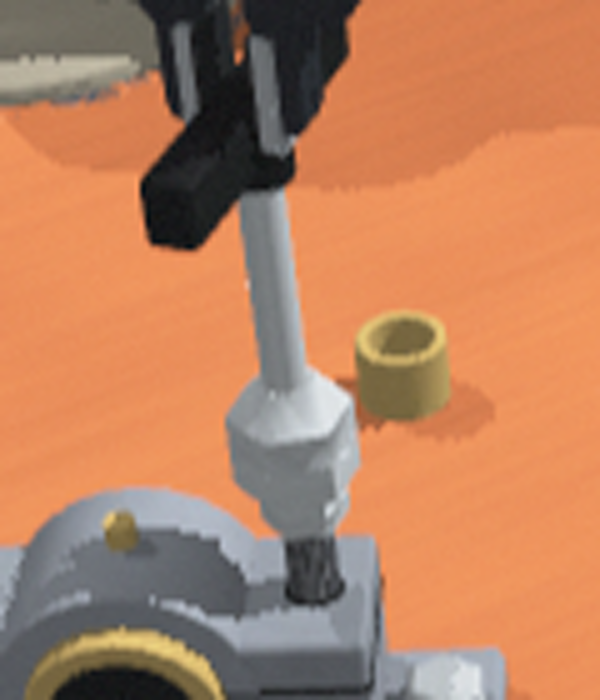

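```bash
python3 - <<'E'
from h import *
o=np.hstack([cv2.resize(cv2.imread(f'pics/{n}.png')[262:302,212:248],None,fx=7,fy=7,interpolation=cv2.INTER_CUBIC) for n in('scene0','s6','s7')])
p=np.hstack([cv2.resize(cv2.imread(f'pics/{n}.png')[305:345,337:373],None,fx=7,fy=7,interpolation=cv2.INTER_CUBIC) for n in('side0','d6','d7')])
cv2.imwrite('pics/cmp.png',np.vstack([o,p]))
E
```

```text
(no output)
```

View pics/cmp.png

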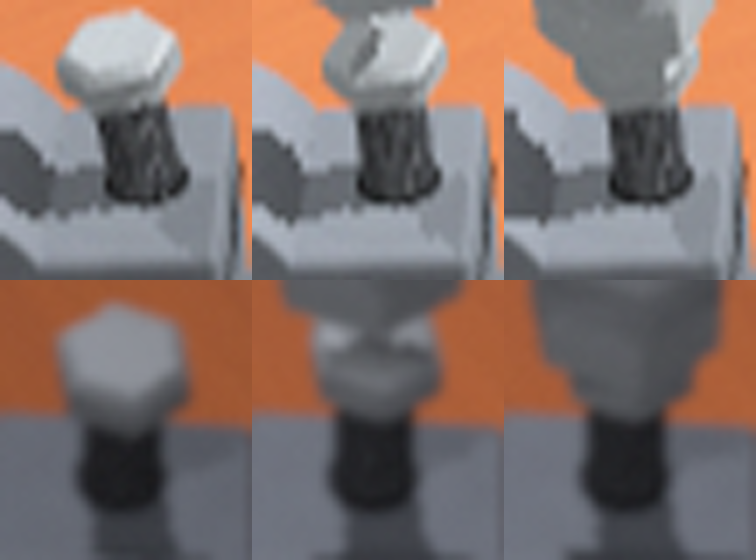

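```bash
python3 - <<'E'
from h import *
from scipy.optimize import fsolve
S,D=cam('scene'),cam('side')
def sol(us,ud,z): return fsolve(lambda p:[proj(S,[p[0],p[1],z])[0]-us,proj(D,[p[0],p[1],z])[0]-ud],[.555,-.135])
print('orig head', sol(212+(58+182)/14-.4,337+(60+188)/14-.4,.105))
print('now head', sol(230.6,354.6,.105),sol(230.7,354.3,.105))
print('mouth', sol(200+172.5/6-.4,325+177/6-.4,.116))
print('shank base orig',sol(212+(105+187)/14-.4,337+(80+162)/14-.4,.071))
print('shank base now',sol(212+(358+440-504)/14-.4,337+(330+412-504)/14-.4,.071))
print('shank top now',sol(212+(360+430-504)/14-.4,337+(333+412-504)/14-.4,.097))
print('shank top orig',sol(212+(100+165)/14-.4,337+(82+162)/14-.4,.097))
E
```

```text
orig head [ 0.55339367 -0.13750452]
now head [ 0.5552368  -0.13526505] [ 0.55495936 -0.13493367]
mouth [ 0.55308783 -0.13685763]
shank base orig [ 0.55512458 -0.13538262]
shank base now [ 0.55489088 -0.13499315]
shank top now [ 0.55527181 -0.13358278]
shank top orig [ 0.55431072 -0.13570297]
```

```bash
python3 -m crank '[{"xyz":[-0.2,0,2.7],"roll":0,"hand":0},{"xyz":[-0.2,0,2.7],"roll":0,"hand":0},{"xyz":[-0.2,1,2.7],"roll":0,"hand":0},{"xyz":[-0.2,2,2.7],"roll":0,"hand":0},{"xyz":[-0.2,2,2.7],"roll":0,"hand":0}]'; python3 - <<'E'
from h import *
s=robot.sense();print(s['tcp_pos'],s['tcp_rot'],s['contact_force'],s['ft_torque'],s['finger_gap'])
cv2.imwrite('pics/d8.png',cams.grab_frame('side'));cv2.imwrite('pics/s8.png',cams.grab_frame('scene'))
a=cv2.imread('pics/s8.png')[230:300,200:260];b=cv2.imread('pics/d8.png')[275:345,325:385]
o=np.hstack([cv2.resize(x,None,fx=6,fy=6,interpolation=cv2.INTER_CUBIC) for x in(a,b)]);cv2.imwrite('pics/h8.png',o)
E
```

```text
clock: 7.97
tcp_pos: [0.5554, -0.1367, 0.2366]
tcp_rot: [-1.567, -0.004, -0.91]
contact_force: [-0.2, 0.0, -4.2]
finger_gap: 0.168
[ 0.55542022 -0.13669731  0.23661118] [-1.56745528 -0.00411932 -0.90956488] [-0.24081132  0.04430682 -4.20756469] [0.0079444  0.00803252 0.00080588] 0.1684850424328677
```

View pics/h8.png

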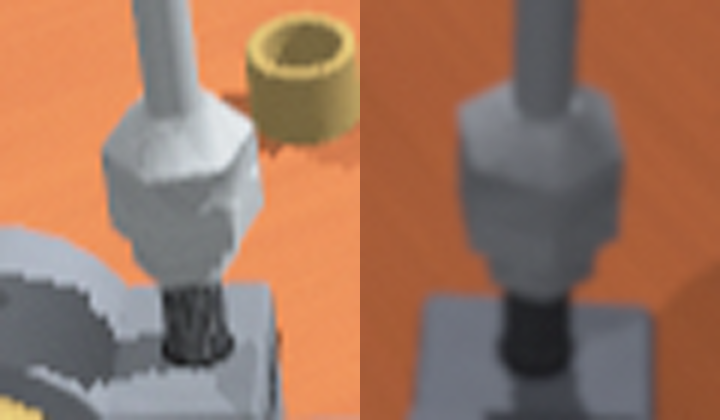

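```bash
python3 -m crank '[{"xyz":[0.7,1,0.2],"roll":0,"hand":0},{"xyz":[0.7,2,0.2],"roll":0,"hand":0},{"xyz":[0.7,3,0.2],"roll":0,"hand":0},{"xyz":[0.7,4,0.2],"roll":0,"hand":0},{"xyz":[0.7,4,0.2],"roll":0,"hand":0}]'; python3 -c "
from h import *
s=robot.sense();print(s['tcp_pos'],s['contact_force'],s['ft_torque'])"
```

```text
clock: 8.48
tcp_pos: [0.556, -0.1371, 0.2325]
tcp_rot: [-1.568, -0.004, -0.91]
contact_force: [0.1, 0.1, -3.7]
finger_gap: 0.171
[ 0.55598742 -0.13710871  0.23254364] [ 0.11117317  0.08505529 -3.68713254] [-0.00251446  0.06777997 -0.0028555 ]
```

Mouth ≈ 0.109, force free. Lower in small steps.

```bash
python3 -m crank '[{"xyz":[0,1,0],"roll":0,"hand":0},{"xyz":[0,2,0],"roll":0,"hand":0},{"xyz":[0,2,0],"roll":0,"hand":0}]'; python3 -c "
from h import *
s=robot.sense();print(s['tcp_pos'],s['contact_force'],s['ft_torque'])"
```

```text
clock: 8.73
tcp_pos: [0.5559, -0.1371, 0.2303]
tcp_rot: [-1.568, -0.004, -0.91]
contact_force: [-0.2, 0.2, -4.3]
finger_gap: 0.169
[ 0.55591123 -0.13708557  0.23027298] [-0.23331791  0.2438257  -4.33333867] [-0.01283014 -0.05332034 -0.01967436]
```

```bash
python3 -m crank '[{"xyz":[0,1,0],"roll":0,"hand":0},{"xyz":[0,1,0],"roll":0,"hand":0}]'; python3 -c "
from h import *
s=robot.sense();print(s['tcp_pos'],s['contact_force'],s['ft_torque'])"
```

```text
clock: 8.9
tcp_pos: [0.5558, -0.1372, 0.2291]
tcp_rot: [-1.568, -0.004, -0.91]
contact_force: [0.7, 0.1, -5.2]
finger_gap: 0.172
[ 0.55580934 -0.13718549  0.22910086] [ 0.67579658  0.08702791 -5.16797114] [-0.17450843  0.13695856 -0.01640875]
```

```bash
python3 -m crank '[{"xyz":[0,1,0],"roll":0,"hand":0},{"xyz":[0,1,0],"roll":0,"hand":0}]'; python3 -c "
from h import *
s=robot.sense();print(s['tcp_pos'],s['contact_force'],s['ft_torque'])"
```

```text
clock: 9.07
tcp_pos: [0.5557, -0.1372, 0.2279]
tcp_rot: [-1.568, -0.003, -0.91]
contact_force: [-0.8, -0.4, -3.1]
finger_gap: 0.172
[ 0.55573578 -0.13719638  0.22790218] [-0.84069149 -0.37837629 -3.06784278] [-0.18292423  0.05410985 -0.00884348]
```

```bash
python3 -m crank '[{"xyz":[0,1,0],"roll":0,"hand":0},{"xyz":[0,1,0],"roll":0,"hand":0}]'; python3 -c "
from h import *
s=robot.sense();print(s['tcp_pos'],s['contact_force'],s['ft_torque'])"
```

```text
clock: 9.23
tcp_pos: [0.5557, -0.1372, 0.2267]
tcp_rot: [-1.569, -0.003, -0.91]
contact_force: [0.0, -0.4, -4.0]
finger_gap: 0.172
[ 0.55567707 -0.13721982  0.22669547] [ 0.04631542 -0.38032352 -4.00696903] [-0.17246181  0.00073511  0.01060235]
```

```bash
python3 -m crank '[{"xyz":[0,1,0],"roll":0,"hand":0},{"xyz":[0,1,0],"roll":0,"hand":0}]'; python3 -c "
from h import *
s=robot.sense();print(s['tcp_pos'],s['contact_force'],s['ft_torque'])"
```

```text
clock: 9.4
tcp_pos: [0.5556, -0.1372, 0.2255]
tcp_rot: [-1.569, -0.003, -0.91]
contact_force: [0.2, -0.5, -4.2]
finger_gap: 0.168
[ 0.55564247 -0.13721094  0.22546728] [ 0.22202514 -0.5368681  -4.20931697] [-0.16547263 -0.01554018 -0.00520978]
```

```bash
python3 -m crank '[{"xyz":[0,1,0],"roll":0,"hand":0},{"xyz":[0,1,0],"roll":0,"hand":0}]'; python3 - <<'E'
from h import *
s=robot.sense();print(s['tcp_pos'],s['tcp_rot'],s['contact_force'],s['ft_torque'],s['finger_gap'])
cv2.imwrite('pics/d9.png',cams.grab_frame('side'));cv2.imwrite('pics/s9.png',cams.grab_frame('scene'))
a=cv2.imread('pics/s9.png')[230:300,200:260];b=cv2.imread('pics/d9.png')[275:345,325:385]
o=np.hstack([cv2.resize(x,None,fx=6,fy=6,interpolation=cv2.INTER_CUBIC) for x in(a,b)]);cv2.imwrite('pics/h9.png',o)
E
```

```text
clock: 9.57
tcp_pos: [0.5556, -0.1372, 0.2243]
tcp_rot: [-1.569, -0.003, -0.91]
contact_force: [0.7, -1.1, -3.7]
finger_gap: 0.171
[ 0.55562257 -0.13720804  0.22427908] [-1.56873142 -0.00277686 -0.90966547] [ 0.7430665  -1.05547193 -3.73375641] [-0.15534851 -0.02692357 -0.04208181] 0.17119146753682682
```

View pics/h9.png

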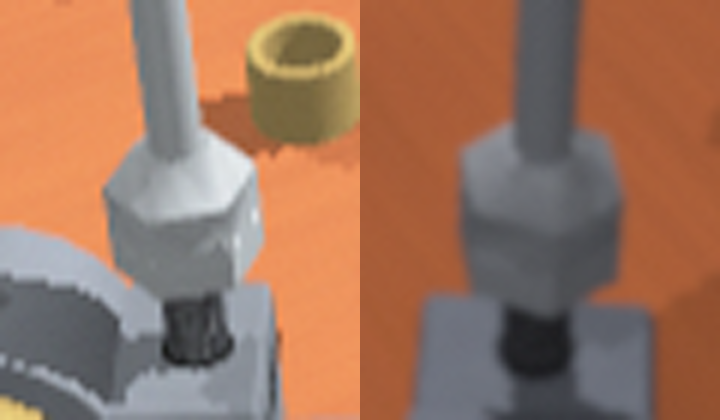

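```bash
python3 -m crank '[{"xyz":[0,1,0],"roll":0,"hand":0},{"xyz":[0,1,0],"roll":0,"hand":0}]'; python3 -c "
from h import *
s=robot.sense();print(s['tcp_pos'],s['contact_force'],s['ft_torque'])"
```

```text
clock: 9.83
tcp_pos: [0.5556, -0.1372, 0.2232]
tcp_rot: [-1.569, -0.003, -0.91]
contact_force: [0.0, -0.5, -3.7]
finger_gap: 0.17
[ 0.55563588 -0.13719968  0.22320705] [ 0.02097873 -0.54163698 -3.6988463 ] [-0.19147436  0.02370243  0.00292049]
```

```bash
python3 -m crank '[{"xyz":[0,1,0],"roll":0,"hand":0},{"xyz":[0,1,0],"roll":0,"hand":0}]'; python3 -c "
from h import *
s=robot.sense();print(s['tcp_pos'],s['contact_force'],s['ft_torque'])"
```

```text
clock: 10.0
tcp_pos: [0.5558, -0.1373, 0.2226]
tcp_rot: [-1.568, -0.004, -0.91]
contact_force: [-0.8, -0.2, -1.2]
finger_gap: 0.169
[ 0.55582374 -0.13734317  0.22262821] [-0.76596397 -0.18494739 -1.1742723 ] [-0.21404717  0.15834202  0.01340449]
```

```bash
python3 - <<'E'
from h import *
cv2.imwrite('pics/d10.png',cams.grab_frame('side'));cv2.imwrite('pics/s10.png',cams.grab_frame('scene'))
a=cv2.imread('pics/s10.png')[250:298,212:252];b=cv2.imread('pics/d10.png')[292:340,336:376]
o=np.hstack([cv2.resize(x,None,fx=10,fy=10,interpolation=cv2.INTER_CUBIC) for x in(a,b)]);cv2.imwrite('pics/h10.png',o)
S,D=cam('scene'),cam('side')
s=robot.sense();print(s['tcp_pos'],s['contact_force'])
for nm,c,o in(('s',S,(212,250)),('d',D,(336,292))):
    for z in(.07,.073,.085,.092,.0985,.11,.12):
        print(nm,z,((proj(c,[.5551,-.1352,z])-o)*10+4.5).round(1))
E
```

```text
[ 0.55574716 -0.13728481  0.22259888] [-0.99190991 -0.76708547  0.13811652]
s 0.07 [210.6 382.4]
s 0.073 [208.9 368. ]
s 0.085 [202.1 309.7]
s 0.092 [198.  275.2]
s 0.0985 [194.2 242.9]
s 0.11 [187.5 185.1]
s 0.12 [181.5 134.1]
d 0.07 [182.3 412. ]
d 0.073 [182.9 397.3]
d 0.085 [185.3 337.8]
d 0.092 [186.7 302.4]
d 0.0985 [188.1 269.2]
d 0.11 [190.4 209.3]
d 0.12 [192.6 156.2]
```

View pics/h10.png

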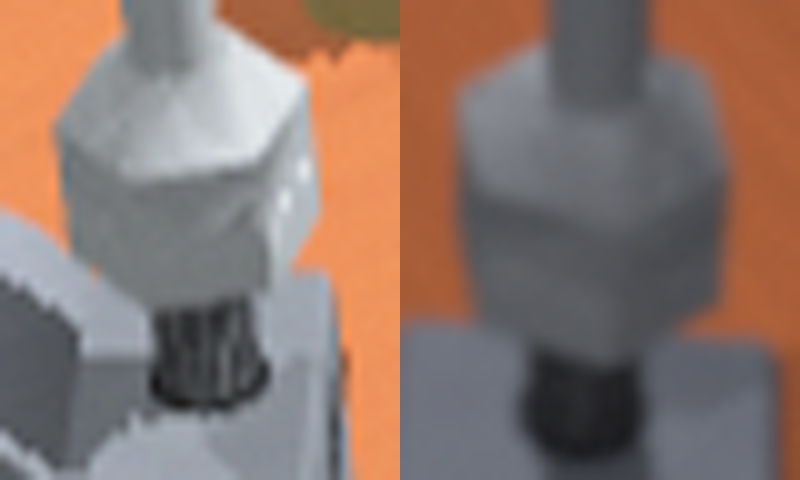

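```bash
python3 -m crank '[{"xyz":[-0.7,0.3,0],"roll":0,"hand":0},{"xyz":[-0.7,0.3,0],"roll":0,"hand":0},{"xyz":[-0.7,0.7,0],"roll":0,"hand":0},{"xyz":[-0.7,0.7,0],"roll":0,"hand":0}]'; python3 - <<'E'
from h import *
cv2.imwrite('pics/d11.png',cams.grab_frame('side'));cv2.imwrite('pics/s11.png',cams.grab_frame('scene'))
a=cv2.imread('pics/s11.png')[240:300,207:257];b=cv2.imread('pics/d11.png')[282:342,331:381]
o=np.hstack([cv2.resize(x,None,fx=8,fy=8,interpolation=cv2.INTER_CUBIC) for x in(a,b)]);cv2.imwrite('pics/h11.png',o)
s=robot.sense();print(s['tcp_pos'],s['tcp_rot'],s['contact_force'],s['ft_torque'])
E
```

```text
clock: 10.43
tcp_pos: [0.5555, -0.1369, 0.2224]
tcp_rot: [-1.568, -0.005, -0.91]
contact_force: [0.2, -2.1, 1.3]
finger_gap: 0.169
[ 0.55552044 -0.13687359  0.22236838] [-1.56798842 -0.00439971 -0.90971778] [ 0.19793801 -1.19638392  3.39658649] [-0.3725058   0.06218641 -0.0145782 ]
```

View pics/h11.png

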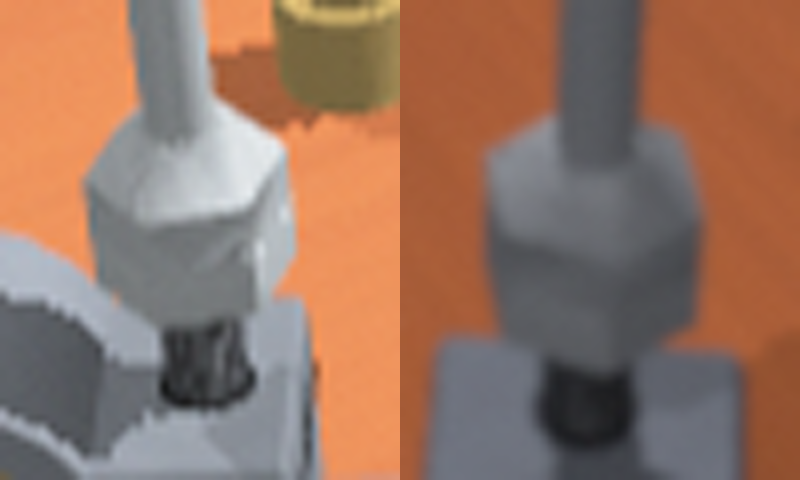

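```bash
python3 -m crank '[{"xyz":[0,0.9,0],"roll":3,"hand":0},{"xyz":[0,0.9,-0.1],"roll":8,"hand":0},{"xyz":[0,0.9,-0.2],"roll":13,"hand":0},{"xyz":[0,0.9,-0.3],"roll":18,"hand":0},{"xyz":[-0.1,1,-0.4],"roll":23,"hand":0},{"xyz":[-0.1,1,-0.5],"roll":28,"hand":0},{"xyz":[-0.1,1,-0.5],"roll":28,"hand":0}]'; python3 - <<'E'
from h import *
s=robot.sense();print(s['tcp_pos'],s['tcp_rot'],s['contact_force'],s['ft_torque'])
E
```

```text
clock: 11.12
tcp_pos: [0.5549, -0.1374, 0.2221]
tcp_rot: [-1.566, -0.004, -1.403]
contact_force: [-2.0, -2.1, 5.5]
finger_gap: 0.165
[ 0.55491613 -0.13736487  0.22205392] [-1.56643954 -0.00351636 -1.40266331] [-2.02503159 -2.11915608  5.5426008 ] [-0.50946312  0.68206697  0.04374756]
```

```bash
python3 - <<'E'
from h import *
cv2.imwrite('pics/d12.png',cams.grab_frame('side'));cv2.imwrite('pics/s12.png',cams.grab_frame('scene'))
a=cv2.imread('pics/s12.png')[240:300,207:257];b=cv2.imread('pics/d12.png')[282:342,331:381]
o=np.hstack([cv2.resize(x,None,fx=8,fy=8,interpolation=cv2.INTER_CUBIC) for x in(a,b)]);cv2.imwrite('pics/h12.png',o)
s=robot.sense();print(s['tcp_pos'],s['tcp_rot'],s['contact_force'],s['ft_torque'])
E
```

```text
[ 0.55490619 -0.13738627  0.22203991] [-1.5664796  -0.00350245 -1.39847483] [-2.20390716 -0.77180836  6.13423429] [-0.51134531  0.66973031  0.10924809]
```

View pics/h12.png

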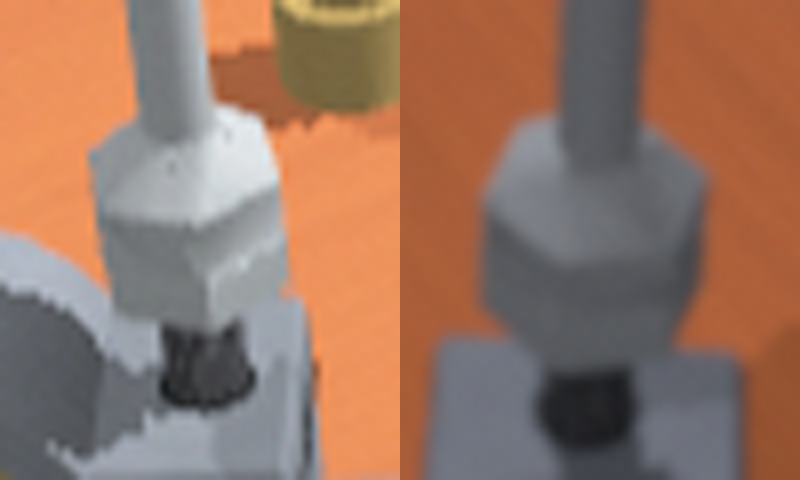

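```bash
python3 -m crank '[{"xyz":[0,0.9,-0.1],"roll":4,"hand":0},{"xyz":[0,0.9,-0.2],"roll":9,"hand":0},{"xyz":[0,0.9,-0.2],"roll":14,"hand":0},{"xyz":[-0.1,1,-0.3],"roll":19,"hand":0},{"xyz":[-0.1,1,-0.4],"roll":24,"hand":0},{"xyz":[-0.1,1,-0.5],"roll":29,"hand":0},{"xyz":[-0.2,1.1,-0.6],"roll":34,"hand":0},{"xyz":[-0.2,1.1,-0.6],"roll":39,"hand":0},{"xyz":[-0.2,1.1,-0.6],"roll":39,"hand":0}]'; python3 - <<'E'
from h import *
cv2.imwrite('pics/d13.png',cams.grab_frame('side'));cv2.imwrite('pics/s13.png',cams.grab_frame('scene'))
a=cv2.imread('pics/s13.png')[240:300,207:257];b=cv2.imread('pics/d13.png')[282:342,331:381]
o=np.hstack([cv2.resize(x,None,fx=8,fy=8,interpolation=cv2.INTER_CUBIC) for x in(a,b)]);cv2.imwrite('pics/h13.png',o)
s=robot.sense();print(s['tcp_pos'],s['tcp_rot'],s['contact_force'],s['ft_torque'])
E
```

```text
clock: 11.97
tcp_pos: [0.5539, -0.1372, 0.2217]
tcp_rot: [-1.566, -0.001, -2.083]
contact_force: [-4.3, -0.8, 7.4]
finger_gap: 0.173
[ 0.55385784 -0.13725307  0.22173695] [-1.56585585e+00 -5.70997234e-04 -2.07921558e+00] [-3.8839444  -0.1958023   7.90005912] [-0.15056366  1.15802326  0.04209681]
```

View pics/h13.png

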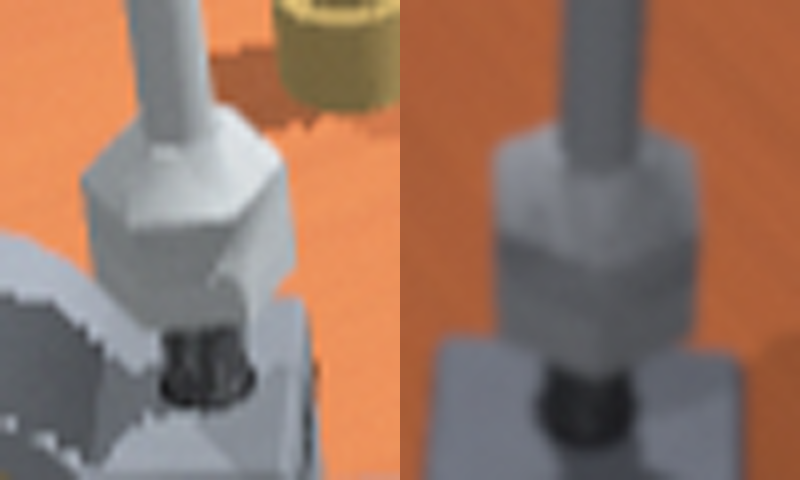

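```bash
python3 - <<'E'
from h import *
R0=R.from_euler('xyz',[-1.56850176,-.00600268,-.55666695]);v=R0.inv().apply([0,0,1])
for e in([-1.56810315,-.0038378,-.911],[-1.568,-.0044,-.9097],[-1.5665,-.0035,-1.398],[-1.56586,-.0006,-2.079]):
    print(np.degrees(R.from_euler('xyz',e).apply(v)[:2]).round(2))
E
```

```text
[ 0.06 -0.11]
[ 0.03 -0.09]
[-0.09 -0.16]
[-0.28 -0.2 ]
```

```bash
python3 -m crank '[{"xyz":[0.1,0.8,-0.3],"roll":4,"hand":0},{"xyz":[0.1,0.8,-0.4],"roll":9,"hand":0},{"xyz":[0.1,0.8,-0.5],"roll":14,"hand":0},{"xyz":[0,0.9,-0.6],"roll":19,"hand":0},{"xyz":[0,0.9,-0.7],"roll":24,"hand":0},{"xyz":[-0.1,0.9,-0.8],"roll":29,"hand":0},{"xyz":[-0.1,1,-0.9],"roll":34,"hand":0},{"xyz":[-0.2,1,-1.1],"roll":39,"hand":0},{"xyz":[-0.3,1,-1.2],"roll":44,"hand":0},{"xyz":[-0.3,1,-1.3],"roll":49,"hand":0},{"xyz":[-0.3,1,-1.3],"roll":49,"hand":0}]'; python3 - <<'E'
from h import *
cv2.imwrite('pics/d14.png',cams.grab_frame('side'));cv2.imwrite('pics/s14.png',cams.grab_frame('scene'))
a=cv2.imread('pics/s14.png')[240:300,207:257];b=cv2.imread('pics/d14.png')[282:342,331:381]
o=np.hstack([cv2.resize(x,None,fx=8,fy=8,interpolation=cv2.INTER_CUBIC) for x in(a,b)]);cv2.imwrite('pics/h14.png',o)
s=robot.sense();print(s['tcp_pos'],s['tcp_rot'],s['contact_force'],s['ft_torque'],s['q'])
E
```

```text
clock: 12.98
tcp_pos: [0.5525, -0.1358, 0.2214]
tcp_rot: [-1.568, 0.003, -2.939]
contact_force: [-2.6, 1.5, 6.6]
finger_gap: 0.17
[ 0.55249233 -0.13584672  0.22145688] [-1.56813242e+00  2.77795592e-03 -2.93433789e+00] [-3.65363205  0.85992293  7.67407403] [0.35740589 1.05018341 0.13553597] [-4.46765936e-01  4.15152677e-01  1.37922046e+00 -4.35352126e-04
  1.34339416e+00  9.16876670e-01]
```

View pics/h14.png

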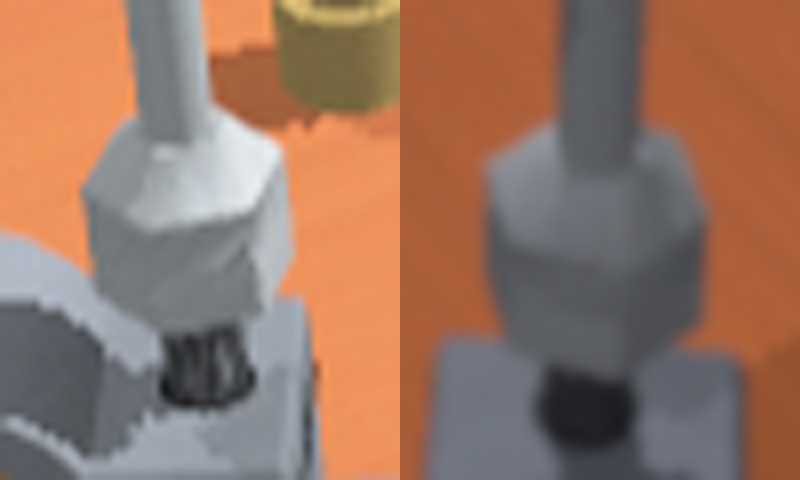

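```bash
python3 -m crank '[{"xyz":[0.2,-0.1,0],"roll":-2,"hand":0},{"xyz":[0.3,-0.2,0],"roll":-3,"hand":0},{"xyz":[0.3,-0.5,0],"roll":-3,"hand":0},{"xyz":[0.3,-0.5,0],"roll":-3,"hand":0}]'; python3 -c "
from h import *
s=robot.sense();print(s['tcp_pos'],s['tcp_rot'],s['contact_force'],s['ft_torque'])"
```

```text
clock: 13.42
tcp_pos: [0.552, -0.1357, 0.2218]
tcp_rot: [-1.569, 0.002, -2.883]
contact_force: [-2.2, 0.3, 1.8]
finger_gap: 0.168
[ 0.55196035 -0.13568384  0.22176557] [-1.56888203e+00  1.94227390e-03 -2.88255752e+00] [-2.20836194  0.29428172  1.82724265] [ 0.18271359  0.64184144 -0.01501931]
```

```bash
python3 -m crank '[{"xyz":[0.2,-0.5,0],"roll":0,"hand":0},{"xyz":[0.2,-1,0],"roll":0,"hand":0},{"xyz":[0.2,-1.5,0],"roll":0,"hand":0},{"xyz":[0.2,-1.5,0],"roll":0,"hand":0}]'; python3 -c "
from h import *
s=robot.sense();print(s['tcp_pos'],s['tcp_rot'],s['contact_force'],s['ft_torque'])
cv2.imwrite('pics/d15.png',cams.grab_frame('side'));cv2.imwrite('pics/s15.png',cams.grab_frame('scene'))
a=cv2.imread('pics/s15.png')[240:300,207:257];b=cv2.imread('pics/d15.png')[282:342,331:381]
o=np.hstack([cv2.resize(x,None,fx=8,fy=8,interpolation=cv2.INTER_CUBIC) for x in(a,b)]);cv2.imwrite('pics/h15.png',o)
"
```

```text
clock: 13.75
tcp_pos: [0.5516, -0.1356, 0.2226]
tcp_rot: [-1.57, 0.001, -2.883]
contact_force: [-1.3, -0.8, -4.0]
finger_gap: 0.173
[ 0.5515891  -0.135626    0.22261962] [-1.56973357e+00  1.06540997e-03 -2.88278894e+00] [-1.29471172 -0.77348794 -4.01900845] [0.07923326 0.2653513  0.00564997]
```

View pics/h15.png

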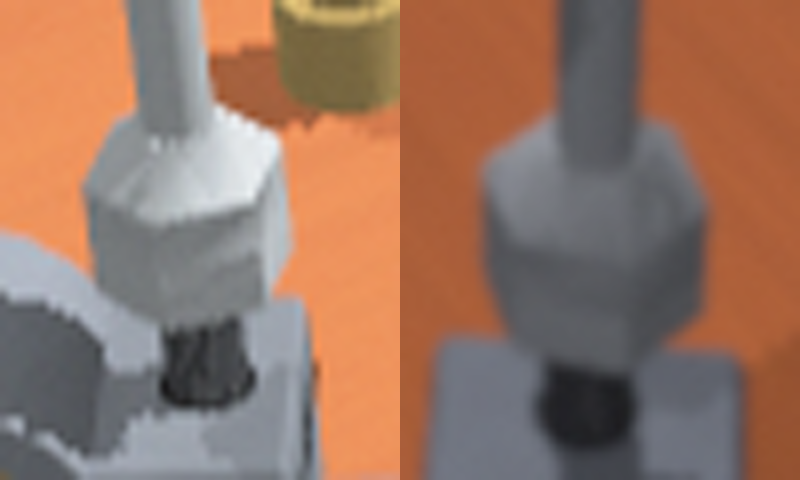

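```bash
python3 -m crank '[{"xyz":[0,-1.5,0],"roll":0,"hand":0},{"xyz":[0,-3,0],"roll":0,"hand":0},{"xyz":[0,-4.5,0],"roll":0,"hand":0},{"xyz":[0,-6,0],"roll":0,"hand":0}]'; python3 -c "
from h import *
s=robot.sense();print(s['tcp_pos'],s['tcp_rot'],s['contact_force'],s['ft_torque'])"
```

```text
clock: 14.18
tcp_pos: [0.5516, -0.1357, 0.2289]
tcp_rot: [-1.57, 0.001, -2.883]
contact_force: [-0.7, -0.3, -2.9]
finger_gap: 0.172
[ 0.55164509 -0.13566039  0.22893144] [-1.56952392e+00  1.32612204e-03 -2.88269985e+00] [-0.72575104 -0.26047486 -2.92031923] [ 0.03125041  0.26810116 -0.0057591 ]
```

```bash
python3 -m crank '[{"xyz":[0,-2,0],"roll":0,"hand":0},{"xyz":[0,-4,0],"roll":0,"hand":0},{"xyz":[0,-6,0],"roll":0,"hand":0},{"xyz":[0,-8,0],"roll":0,"hand":0},{"xyz":[0,-13,0],"roll":0,"hand":0},{"xyz":[0,-18,0],"roll":0,"hand":0},{"xyz":[0,-22,0],"roll":0,"hand":0}]'; python3 -c "
from h import *
s=robot.sense();print(s['tcp_pos'],s['tcp_rot'],s['contact_force'],s['ft_torque'],s['q'])
cv2.imwrite('pics/d16.png',cams.grab_frame('side'));cv2.imwrite('pics/s16.png',cams.grab_frame('scene'))
a=cv2.imread('pics/s16.png')[240:300,207:257];b=cv2.imread('pics/d16.png')[282:342,331:381]
o=np.hstack([cv2.resize(x,None,fx=8,fy=8,interpolation=cv2.INTER_CUBIC) for x in(a,b)]);cv2.imwrite('pics/h16.png',o)
"
```

```text
clock: 14.77
tcp_pos: [0.5517, -0.1357, 0.2518]
tcp_rot: [-1.569, 0.002, -2.883]
contact_force: [-0.0, 0.0, -4.1]
finger_gap: 0.171
[ 0.55174505 -0.13569003  0.25175336] [-1.56901621e+00  1.88893947e-03 -2.88268690e+00] [-0.02460744  0.02075343 -4.06282909] [-0.06748456 -0.04623968  0.00663076] [-4.47227983e-01  3.94449595e-01  1.33017046e+00 -1.30311570e-04
  1.41438025e+00  8.64684409e-01]
```

View pics/h16.png

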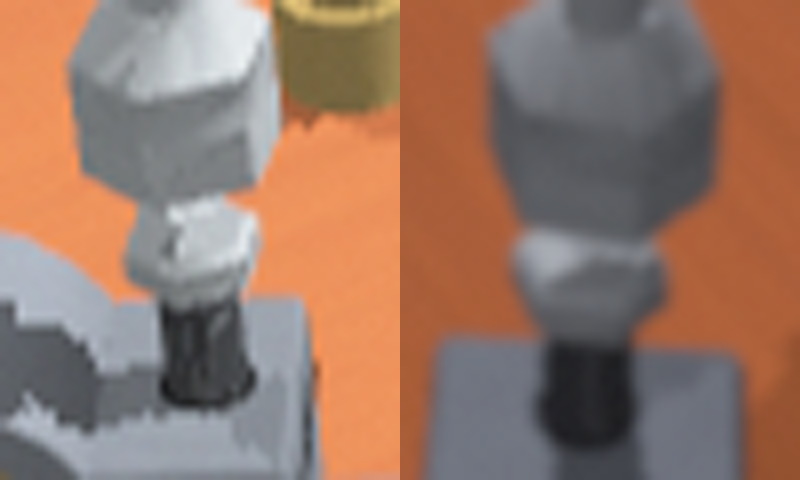

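```bash
python3 -c "
from h import *
s=robot.sense();print(totool(s,np.array([.5393,.1519,.2518])-s['tcp_pos']))"
```

```text
[ -61.43955441   -0.36014288 -281.31155032]
```

```bash
python3 -m crank '[{"xyz":[-2,-10,-10],"roll":0,"hand":0},{"xyz":[-9,-10,-40],"roll":0,"hand":0},{"xyz":[-16,-10,-75],"roll":0,"hand":0},{"xyz":[-24,-10,-110],"roll":0,"hand":0},{"xyz":[-31,-10,-145],"roll":0,"hand":0},{"xyz":[-39,-10,-180],"roll":0,"hand":0},{"xyz":[-47,-5,-215],"roll":0,"hand":0},{"xyz":[-54,0,-250],"roll":0,"hand":0},{"xyz":[-60,0,-275],"roll":0,"hand":0},{"xyz":[-61,0,-281],"roll":0,"hand":0},{"xyz":[-61,0,-281],"roll":0,"hand":0},{"xyz":[-61,0,-281],"roll":0,"hand":0}]'; python3 -c "
from h import *
s=robot.sense();print(s['tcp_pos'],s['tcp_rot'],s['contact_force'],totool(s,np.array([.5393,.1519,.19])-s['tcp_pos']))"
```

```text
clock: 15.87
tcp_pos: [0.5389, 0.1514, 0.2519]
tcp_rot: [-1.568, 0.003, -2.882]
contact_force: [0.4, 0.3, -4.5]
finger_gap: 0.17
[0.53887275 0.15136065 0.25185517] [-1.56786779  0.00292874 -2.88217221] [ 0.38788415  0.32477447 -4.50370148] [-0.37014974 61.85505318 -0.59284884]
```

```bash
python3 -m crank '[{"xyz":[-0.4,25,-0.6],"roll":0,"hand":0},{"xyz":[-0.4,50,-0.6],"roll":0,"hand":0},{"xyz":[-0.4,67,-0.6],"roll":0,"hand":0},{"xyz":[-0.4,71,-0.6],"roll":0,"hand":0},{"xyz":[-0.4,71,-0.6],"roll":0,"hand":0}]'; python3 -c "
from h import *
s=robot.sense();print(s['tcp_pos'],s['tcp_rot'],s['contact_force'])
cv2.imwrite('pics/d17.png',cams.grab_frame('side'));cv2.imwrite('pics/s17.png',cams.grab_frame('scene'))
a=cv2.imread('pics/s17.png')[180:280,320:410];b=cv2.imread('pics/d17.png')[190:290,225:315]
o=np.hstack([cv2.resize(x,None,fx=4.4,fy=4.4,interpolation=cv2.INTER_CUBIC) for x in(a,b)]);cv2.imwrite('pics/h17.png',o)
"
```

```text
clock: 16.28
tcp_pos: [0.5392, 0.1508, 0.1804]
tcp_rot: [-1.568, 0.001, -2.884]
contact_force: [0.1, 0.4, -3.7]
finger_gap: 0.171
[0.53924471 0.15077971 0.18037021] [-1.56803500e+00  1.17667157e-03 -2.88378061e+00] [ 0.1282633   0.40251805 -3.74661452]
```

View pics/h17.png

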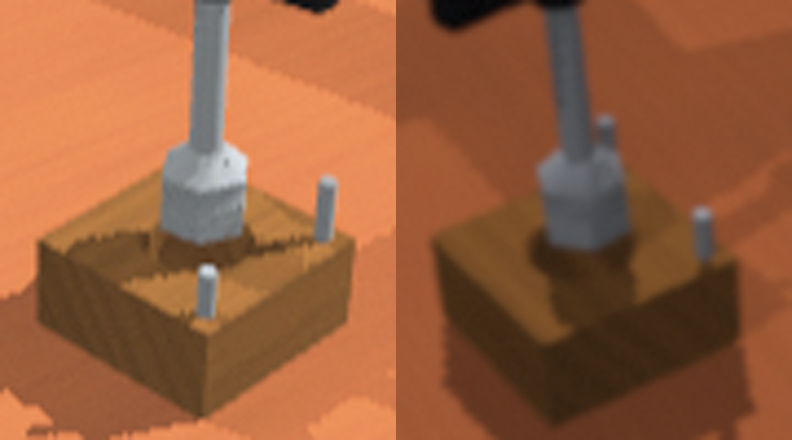

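```bash
python3 - <<'E'
from h import *
S,D=cam('scene'),cam('side')
a=cv2.imread('pics/s17.png')[205:262,325:405];b=cv2.imread('pics/d17.png')[215:272,228:308]
o=np.vstack([cv2.resize(x,None,fx=9,fy=5.2,interpolation=cv2.INTER_CUBIC) for x in(a,b)]);
o=np.vstack([cv2.resize(x,None,fx=5,fy=5,interpolation=cv2.INTER_CUBIC) for x in(a,b)])
for k,(c,of) in enumerate(((S,(325,205)),(D,(228,215)))):
    for P in(.5405,.1515),(.542,.1496):
        pts=np.array([(proj(c,[P[0]+.022*np.cos(t),P[1]+.022*np.sin(t),.045])-of)*5+2 for t in np.linspace(0,6.28,60)])
        pts[:,1]+=k*285
        cv2.polylines(o,[pts.astype(np.int32)],True,(0,255,0) if P[0]==.5405 else (255,255,0),1)
    for z in(.0567,.08,.12):
        p=(proj(c,[.541,.1516,z])-of)*5+2;cv2.circle(o,(int(p[0]),int(p[1]+k*285)),3,(0,0,255),-1)
cv2.imwrite('pics/h17b.png',o)
E
```

```text
(no output)
```

View pics/h17b.png

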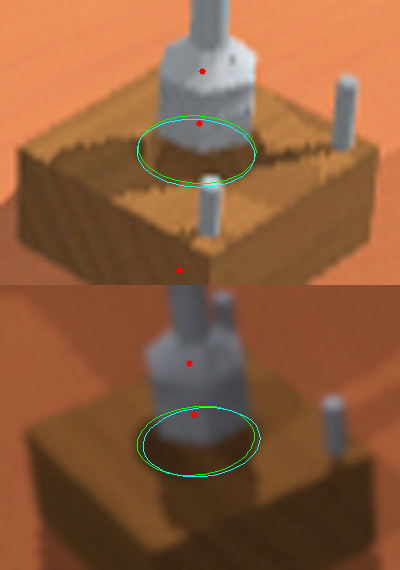

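```bash
python3 -m crank '[{"xyz":[2,0,-0.7],"roll":0,"hand":0},{"xyz":[2,3,-0.7],"roll":0,"hand":0},{"xyz":[2,6,-0.7],"roll":0,"hand":0},{"xyz":[2,6,-0.7],"roll":0,"hand":0}]'; python3 -c "
from h import *
s=robot.sense();print(s['tcp_pos'],s['tcp_rot'],s['contact_force'])
cv2.imwrite('pics/d18.png',cams.grab_frame('side'));cv2.imwrite('pics/s18.png',cams.grab_frame('scene'))
a=cv2.imread('pics/s18.png')[205:270,325:405];b=cv2.imread('pics/d18.png')[215:280,228:308]
o=np.hstack([cv2.resize(x,None,fx=5,fy=5,interpolation=cv2.INTER_CUBIC) for x in(a,b)]);cv2.imwrite('pics/h18.png',o)
"
```

```text
clock: 16.72
tcp_pos: [0.5379, 0.1514, 0.176]
tcp_rot: [-1.567, 0.005, -2.883]
contact_force: [0.4, -0.5, -4.4]
finger_gap: 0.17
[0.53785002 0.15138575 0.1759576 ] [-1.56740714  0.00459389 -2.8831435 ] [ 0.38800805 -0.50091119 -4.42187253]
```

View pics/h18.png

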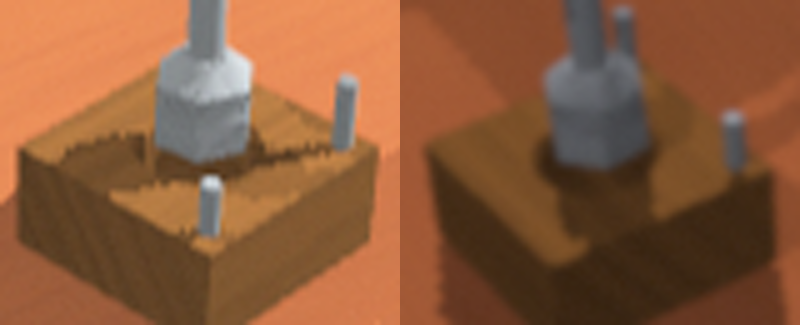

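```bash
python3 -m crank '[{"xyz":[0,3,0],"roll":0,"hand":0},{"xyz":[0,6,0],"roll":0,"hand":0},{"xyz":[0,9,0],"roll":0,"hand":0},{"xyz":[0,12,0],"roll":0,"hand":0}]'; python3 -c "
from h import *
s=robot.sense();print(s['tcp_pos'],s['tcp_rot'],s['contact_force'],s['ft_torque'])"
```

```text
clock: 17.15
tcp_pos: [0.538, 0.1514, 0.1638]
tcp_rot: [-1.567, 0.005, -2.883]
contact_force: [-0.5, -0.1, -4.8]
finger_gap: 0.167
[0.53800817 0.15143059 0.16379149] [-1.56742674  0.00460977 -2.8830524 ] [-0.52852915 -0.14676142 -4.76519699] [0.01952054 0.04874943 0.03362147]
```

```bash
python3 -m crank '[{"xyz":[0,4,0],"roll":0,"hand":0},{"xyz":[0,8,0],"roll":0,"hand":0},{"xyz":[0,12,0],"roll":0,"hand":0},{"xyz":[0,16,0],"roll":0,"hand":0}]'; python3 -c "
from h import *
s=robot.sense();print(s['tcp_pos'],s['tcp_rot'],s['contact_force'],s['ft_torque'])"
```

```text
clock: 17.48
tcp_pos: [0.5381, 0.1514, 0.1473]
tcp_rot: [-1.567, 0.004, -2.883]
contact_force: [-0.5, 1.0, -4.4]
finger_gap: 0.171
[0.53806242 0.15137684 0.14731306] [-1.56745081  0.00446161 -2.88305138] [-0.45491782  0.97022238 -4.44712189] [ 0.03787111 -0.03544979 -0.01542695]
```

In the hole, mouth ≈ 0.024. Continue to the floor (TCP ≈ 0.1337).

```bash
python3 -m crank '[{"xyz":[0,4,0],"roll":0,"hand":0},{"xyz":[0,8,0],"roll":0,"hand":0},{"xyz":[0,11,0],"roll":0,"hand":0},{"xyz":[0,12.5,0],"roll":0,"hand":0}]'; python3 -c "
from h import *
s=robot.sense();print(s['tcp_pos'],s['tcp_rot'],s['contact_force'],s['ft_torque'])"
```

```text
clock: 17.82
tcp_pos: [0.5379, 0.1514, 0.1342]
tcp_rot: [-1.568, 0.004, -2.883]
contact_force: [-0.6, -1.4, -4.2]
finger_gap: 0.171
[0.53794953 0.15135899 0.13422469] [-1.56760588  0.00374356 -2.88307917] [-0.55851706 -1.35666655 -4.19376359] [-0.00324459  0.0483757  -0.01065405]
```

```bash
python3 -m crank '[{"xyz":[0,1,0],"roll":0,"hand":0},{"xyz":[0,1,0],"roll":0,"hand":0}]'; python3 -c "
from h import *
s=robot.sense();print(s['tcp_pos'],s['tcp_rot'],s['contact_force'],s['ft_torque'])"
```

```text
clock: 17.98
tcp_pos: [0.5384, 0.1514, 0.1339]
tcp_rot: [-1.567, 0.005, -2.883]
contact_force: [0.4, -0.4, 2.1]
finger_gap: 0.166
[0.53837281 0.15136996 0.13393301] [-1.56728075  0.00509472 -2.88302172] [ 0.37442967 -0.44398696  2.09515707] [-0.04319572  0.18623521 -0.02343237]
```

```bash
python3 -m crank '[{"xyz":[0,0,0],"roll":0,"hand":0.25},{"xyz":[0,0,0],"roll":0,"hand":0.35},{"xyz":[0,0,0],"roll":0,"hand":0.5},{"xyz":[0,0,0],"roll":0,"hand":0.6},{"xyz":[0,0,0],"roll":0,"hand":0.6},{"xyz":[0,-5,0],"roll":0,"hand":0.6},{"xyz":[0,-20,0],"roll":0,"hand":0.6},{"xyz":[0,-50,0],"roll":0,"hand":0.6},{"xyz":[0,-85,0],"roll":0,"hand":0.6},{"xyz":[0,-110,0],"roll":0,"hand":0.6},{"xyz":[0,-110,0],"roll":0,"hand":0.6}]'; python3 -c "
from h import *
s=robot.sense();print(s['tcp_pos'],s['tcp_rot'],s['contact_force'],s['ft_torque'])
cv2.imwrite('pics/d19.png',cams.grab_frame('side'));cv2.imwrite('pics/s19.png',cams.grab_frame('scene'))
a=cv2.imread('pics/s19.png')[165:285,315:425];b=cv2.imread('pics/d19.png')[175:295,215:325]
o=np.hstack([cv2.resize(x,None,fx=3.6,fy=3.6,interpolation=cv2.INTER_CUBIC) for x in(a,b)]);cv2.imwrite('pics/h19.png',o)
"
```

```text
clock: 18.9
tcp_pos: [0.5394, 0.1518, 0.2499]
tcp_rot: [-1.565, 0.015, -2.883]
contact_force: [0.6, -0.2, 0.5]
finger_gap: 0.601
[0.53942722 0.15180018 0.24988101] [-1.56539811  0.01473052 -2.88282887] [ 0.57210448 -0.19394814  0.48806787] [ 0.02936073 -0.00419141  0.02189652]
```

View pics/h19.png

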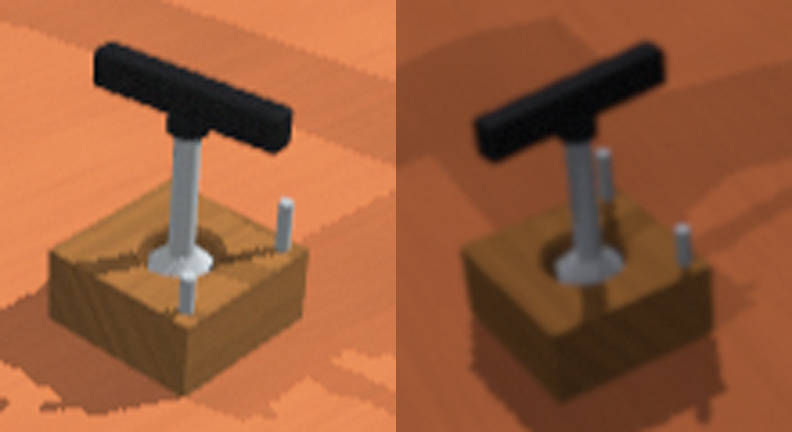

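```bash
python3 -c "
from h import *
s=robot.sense();print(totool(s,np.array([.492,-.152,.18])-s['tcp_pos']))"
```

```text
[122.39283581  64.84360691 281.55358749]
```

```bash
python3 -m crank '[{"xyz":[12,-10,30],"roll":0,"hand":0.6},{"xyz":[28,-10,65],"roll":0,"hand":0.6},{"xyz":[45,-10,105],"roll":0,"hand":0.6},{"xyz":[62,0,143],"roll":0,"hand":0.6},{"xyz":[78,0,180],"roll":0,"hand":0.6},{"xyz":[94,0,216],"roll":0,"hand":0.6},{"xyz":[110,20,250],"roll":0,"hand":0.6},{"xyz":[122,45,281],"roll":0,"hand":0.6},{"xyz":[122,62,281],"roll":0,"hand":0.6},{"xyz":[122,62,281],"roll":0,"hand":0.6},{"xyz":[122,62,281],"roll":0,"hand":0.6},{"xyz":[122,62,281],"roll":0,"hand":0.6}]'; python3 -c "
from h import *
s=robot.sense();print(s['tcp_pos'],s['tcp_rot'],s['contact_force'])
cv2.imwrite('pics/w20.png',cams.grab_frame('wrist'))
cv2.imwrite('pics/s20.png',cams.grab_frame('scene'))
print(proj(cam('wrist'),[.555,-.135,.109]))
crop('pics/s20.png','pics/s20c.png',120,250,280,345,5)
"
```

```text
clock: 20.0
tcp_pos: [0.4926, -0.1507, 0.1835]
tcp_rot: [-1.567, 0.007, -2.882]
contact_force: [0.2, -0.5, 0.4]
finger_gap: 0.601
[ 0.49256183 -0.15066774  0.18349996] [-1.56674237  0.0070554  -2.88196071] [ 0.20272994 -0.51532634  0.37174985]
[314.8918077 150.1015991]
```

View pics/w20.png

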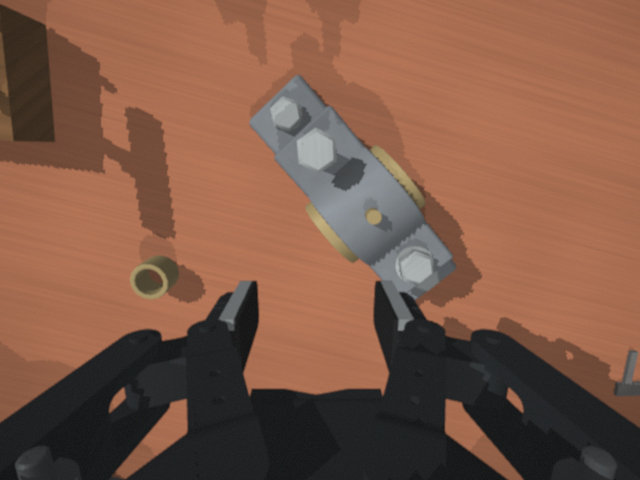

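View pics/s20c.png

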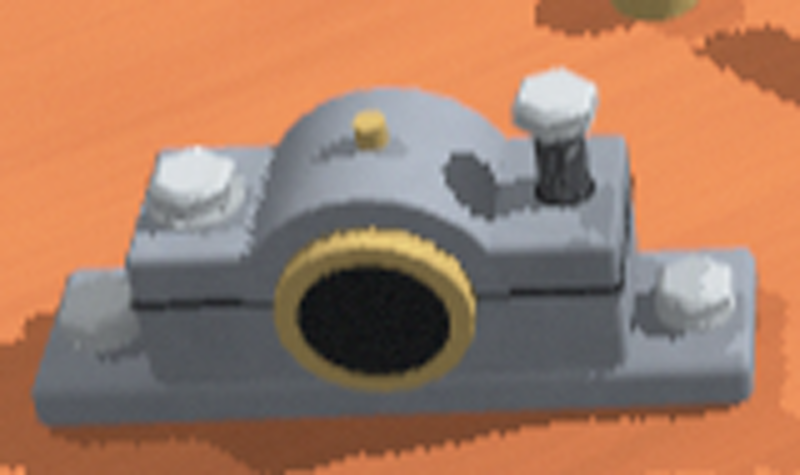

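```bash
python3 - <<'E'
from h import *
crop('pics/w20.png','pics/w20c.png',280,112,355,187,8)
E
```

```text
(no output)
```

View pics/w20c.png

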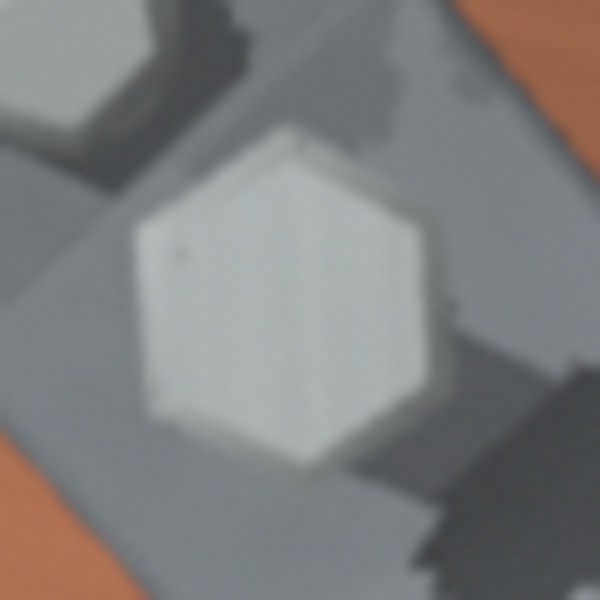

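```bash
python3 - <<'E'
from h import *
W=cam('wrist')
c8=lambda x,y:(280+x/8-.44,112+y/8-.44)
E=[((292,125),(136,228)),((136,228),(150,410)),((305,465),(430,383)),((430,383),(420,222)),((420,222),(292,158)),((165,422),(305,465))]
for p,q in E:
    d=onz(W,c8(*q),.109)-onz(W,c8(*p),.109);print(np.degrees(np.arctan2(d[1],d[0]))%60,np.linalg.norm(d)*1000)
print(onz(W,c8(293,305),.109))
s=robot.sense();print(s['clock'],s['contact_force'])
E
```

```text
17.072441539945487 14.025892409858498
18.64020514222122 13.569602006556543
17.699628224379474 11.473410823824238
19.275519055385978 11.982743039627985
19.355302019946734 10.795008304907691
28.08365534171226 11.331823744864275
[ 0.55544283 -0.13570296  0.109     ]
20.1 [-0.7851827   1.07547949 -0.09537498]
```

```bash
python3 - <<'E'
from h import *
a=cv2.imread('pics/side0.png').astype(int);b=cams.grab_frame('side').astype(int)
for n,(x0,y0,x1,y1) in dict(short=(212,328,242,360),wide=(360,218,398,254),tall=(392,244,428,288)).items():
    print(n,np.abs(a-b)[y0:y1,x0:x1].mean())
s=robot.sense();print(s['clock'],s['finger_gap'],s['contact_force'])
print(robot.finish_job())
E
```

```text
short 12.07013888888889
wide 12.183235867446394
tall 3.385732323232323
20.15 0.6004869478334396 [-0.00291344  0.46741166 -0.20460731]
the job is handed in; nothing more can be done
None
```

```bash
python3 - <<'E'
from h import *
a,b=cv2.imread('pics/scene0.png'),cv2.imread('pics/s20.png')
o=np.hstack([cv2.resize(x[225:375,235:460],None,fx=1.7,fy=1.7) for x in(a,b)]);cv2.imwrite('pics/bush.png',o)
E
```

```text
(no output)
```

View pics/bush.png

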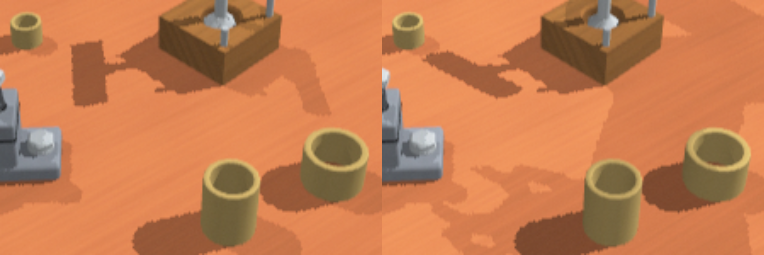

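The job is handed in at about 20 s. I took the spanner from its block, felt the socket home over the bolt head, squared and pressed the bolt, and turned it clockwise. I then stood the spanner back upright in its block and let go.

**Last checks**
- **Turn:** the spanner turned about 116°. The bolt's hex, seen from above, shows about 109° (read modulo 60°, so this leans on the spanner angle).
- **Square:** the bolt stands square to the cap within what the images can show, roughly 0.7°.
- **Spanner:** it stands upright in its hole and the gripper is clear of it.
- **Bushes:** they sit where they were. The side-view pixel check differed around the short and wide bushes (12 of 255). In the before and after scene pictures the bushes match and only the shadows have changed.
- **Forces:** I pressed at about 7.5 to 12 N. The highest sideways load I read during the turn was about 4 N, inside the 3 to 5 N that can tip the bolt, but the pictures showed it staying square.

**What went differently**
- **First grip:** the fingertips rode on the collar under the bar, so I re-gripped about 2.5 mm higher before lifting.
- **Bolt moved early:** when I arrived over the bolt, the images showed it already nearly upright, without any contact I intended. I do not know why, so I measured it again before going down.
- **Spanner off-centre:** it sat about 2.4 mm off the gripper's turning axis. I corrected for that during the turn and again when putting it back.

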